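# Put the second filler plate into the vacuum packer and shut its lid

### The job

The next packs are flat, so the vacuum packer needs its second filler plate: lift the packer's lid right up to its stop, and lay the loose white filler plate squarely on the one that is already in the chamber. Then bring the lid down gently until it is fully shut - do not let it fall - and leave the packer free, with the cheeses around left where they stood.

Things in the scene. Friction and masses are not known exactly. Their poses are not given: they have to be found in the camera images.
- packer: Table-top vacuum packer, fixed, steel housing 300 (x) x 250 (y) x 95 mm high; origin under the housing's centre, on the work surface; front panel with round gauge faces -x. Open chamber 190 mm wide (y), floor 50 mm up; a seal bar (top at 72 mm) fills its front end, so plates lie between x = -106 and +47 mm, seat centre at x = -27, y = 0. A hump 116 mm high stands behind the hinge.
- lid (a joint): Clear lid of the packer in an aluminium frame, 236 mm wide, hinged along the rear of the chamber. 0 = shut on its gasket, grows as it opens, 1.05 rad = upper stop (it goes no further and leans over the chamber there, which is then reached slantwise from the front). The stiff hinge holds the lid above 0.85 rad; lower down it falls shut if let go. About 4 N at the bar lifts it.
- lid_hinge (a point): Middle of the lid's hinge axis, 100 mm up, 75 mm behind the packer's origin. Its axes turn with the lid: shut, they are parallel to the packer's; y is the hinge axis, and the lid lies to -x.
- lid_handle (a point): Middle of the lid's black round grip bar, 14 mm thick and 180 mm long along y (brackets at y = +-78 mm), 268 mm in front of the hinge axis and 4 mm above it when shut. Shut, it stands 43 mm out from the housing's front face; the bar is 104 mm up, 334 mm up at the stop. Its axes turn with the lid.
- filler_mid (a point): Centre of the loose white plastic filler plate, half-way up; lies on the work surface. Plate 134 (x) x 178 (y) x 14 mm, 0.26 kg. Two finger slots through it, each 56 (x) x 36 (y) mm, at y = -51..-15 and +15..+51 mm; the web between them, 30 mm wide and running along x, is what one pinches. z up.
- lower_mid (a point): Centre, half-way up, of the same kind of plate (134 x 178 x 14 mm, same slots) lying loose on the chamber's floor, its top 64 mm above the work surface. About 6 mm of play to the chamber's sides. It stays there.
- drum: Drum-shaped cheese, 63 mm wide, 72 mm high, behind the loose filler plate; bystander. Origin under its centre.
- brick: Grey truncated-pyramid cheese, 57 x 63 x 54 mm, behind the loose filler plate; bystander. Origin under its centre.

How it is judged:
By the outcome, as a careful person would: the job done as asked, in the order asked, and still so for the second after the job is handed in, with the robot touching nothing.
It also fails if it takes over 72 s, if anything falls off the work surface, if the arm or the gripper's body presses on something with over 40 N, if the wrist force passes 120 N, or if a joint passes its speed limit or range.

### The arm

A 6-joint arm with a two-finger parallel gripper is mounted at the origin on a cart in front of the work surface, level with it; the furniture and walls round the work are solid. World frame = base frame: x ahead of the robot, y to its left, z up, the work surface at z = 0. Lengths are in m, angles in rad, forces in N, time in s.
With the tool pointing down it reaches from about 0.35 to 0.975 m from the base axis. Payload 4.9 kg.
Tool frame: the origin (TCP) lies at the very end of the fingers, on their centre line; the grasp point (between the pads) lies 19 mm behind it; x points along the fingers, y is the direction in which the jaws open and shut, and the axes are right-handed (so a half turn about x gives the same grasp; the last joint's range is limited). The gripper opens to 85 mm and grips with 20 to 120 N. Pads are 22 mm wide; open, the fingers measure 114 mm over their backs; the gripper's body (76 mm by 85 mm) begins 54 mm behind the grasp point. The pads swing forward as they close: fully open they stand 13 mm farther back than shut.
Start: joints at [-1.469, 0.053, 1.613, -0, 1.476, -0.119], TCP at [0.137, -0.61, 0.231] pointing down, gripper open.
Joint ranges: [-3.01, 3.01], [-1.01, 2.22], [0.06, 2.58], [-1.02, 4.17], [0.09, 2.62], [-3.14, 3.14]. Speed limits (rad/s): [2.57, 2.57, 3.14, 3.14, 3.14, 3.14].

### API

Orientations are given as a rotation vector (axis times angle).
In Python, from station import ctrl gives the robot as it stands. The module is installed in compiled form; this text tells all that it offers.
- The arm moves only by the shell command python3 -m handwheel 'ROWS' [FORCE]. ROWS is JSON, one flat list of numbers, 7 for each row, row after row: the opening, from 0 (shut) to 1 (fully open), then the shift along the tool's x, y, z in m, then the turn, a rotation vector about the tool's x, y, z in degrees. A call has 1 to 12 rows; each row is the pose to reach, as a shift and turn from the pose commanded when the call began, along the tool's axes at that moment; what a row does not reach only later rows make up. A row lasts 1/12 s, in which the tool goes at most 41.7 mm and 7.16 degrees, less where a joint would pass 70% of its speed; a pose out of reach is approached as far as the arm can. A call with a gripper value outside its range is refused whole. The fingers move at their own pace and stop on an object; FORCE is the grip in N (left out, the last holds). Time passes only in rows, so rows that repeat a pose let the fingers close. It gives the time, the measured TCP pose, the force and the opening at its end, in the units of the state.
- ctrl.get_obs(): the state, without advancing time (a new reading comes with each control period).
- ctrl.get_image(name): name is "scene" or "top"; returns (picture, depth): 420x560x3 uint8, blue, green, red; 420x560 float32, m along the optical axis (not along the pixel's ray), 0 where there is no reading.
- ctrl.camera_params(name): a dict with "fov_y" (degrees; the focal length in pixels is half the picture's height over the tangent of half this angle, whatever the lens; pixels are square), "cx", "cy" (the principal point, pixels), "R" (3x3) and "t" (3): a world point X has camera coordinates R X + t. Camera axes: x right, y down, z forward; pixel columns grow to the right and rows downward; lengths in m; the calibration is good to about 2 mm. A picture is of the moment at which its call begins. camera_params takes no time and is no camera call.
- ctrl.finish_job(): hands the job in, once; it reports no verdict.
The state is a dict: "t": time; "q": joint angles; "dq": joint speeds; "effort": joint torques, N m; "tool_pos": TCP position; "tool_rot": TCP orientation; "contact_force": force on the tool from outside, world axes, zero at the start; "wrist_torque": the same for the moment, N m; "opening": finger opening in m.
Only numpy, scipy, OpenCV 4.12 (cv2) and the standard library are available. Lean on these libraries where they do the work, as an engineer would, in place of code of your own. Each camera call takes 0.05 s, during which the arm holds its last target.

## Working session

There is one attempt and no reset: what is moved stays moved. The work goes in short steps, Python scripts to look and compute and a shell command to move; the robot and the scene stay as the last step left them, time stands still between calls to the robot, and variables do not carry over. Pictures are saved under pics/ and viewed, and the job is handed in when it is done.

```bash
mkdir -p pics; ls
python3 - <<'E'
from station import ctrl
import cv2,numpy as np
o=ctrl.get_obs()
for k,v in o.items(): print(k,np.round(v,4))
for n in("scene","top"):
    p,d=ctrl.get_image(n); cv2.imwrite(f"pics/{n}0.png",p); np.save(f"pics/{n}0.npy",d)
    c=ctrl.camera_params(n); print(n,{k:np.round(v,4).tolist() for k,v in c.items()}); print((d>0).mean(), d.min(),d.max())
E
```

```text
pics
t 0.0
q [-1.469   0.0534  1.6143  0.      1.476  -0.119 ]
dq [ 0.0003  0.0015  0.0006 -0.0011  0.0003  0.0002]
effort [-4.00000e-04 -3.93688e+01 -3.70177e+01 -2.00000e-04  7.00000e-03
  0.00000e+00]
tool_pos [ 0.1368 -0.6092  0.2301]
tool_rot [ 2.1056  0.2356 -2.1055]
contact_force [ 0.0725 -0.3277  0.9564]
wrist_torque [-0.0085  0.0393 -0.0093]
opening 0.0855
scene {'fov_y': 45.8482, 'cx': 283.2958, 'cy': 214.1865, 'R': [[0.6329, -0.7742, -0.0017], [-0.3117, -0.2528, -0.9159], [0.7087, 0.5802, -0.4013]], 't': [-0.3539, 0.2672, 1.1538]}
0.9736437074829932 0.0 3.9999974
top {'fov_y': 46.2577, 'cx': 282.714, 'cy': 208.151, 'R': [[-0.013, -0.9999, -0.006], [-0.9961, 0.0135, -0.0876], [0.0877, 0.0048, -0.9961]], 't': [-0.0013, 0.5823, 1.5368]}
0.9962074829931973 0.0 2.3719077
```

View pics/scene0.png

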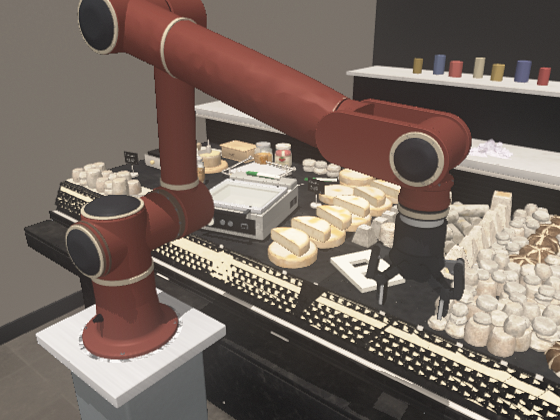

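View pics/top0.png

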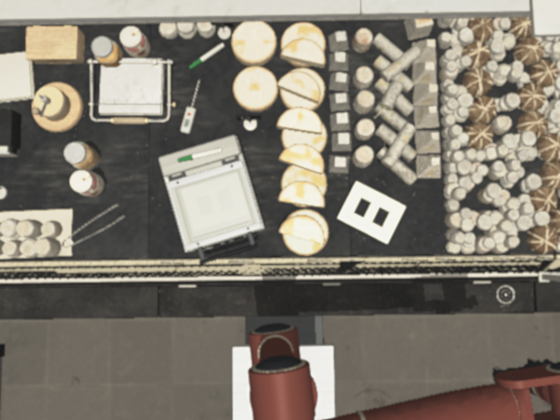

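The top view shows the packer at about (212,200), turned a little. The loose plate is at (372,212), with the drum and brick behind it near (365,160) and (340,165). The scene view has the arm upright, partly in front of the plate.

```bash
cat > h.py <<'E'
import numpy as np,cv2
from station import ctrl
from scipy.spatial.transform import Rotation as Ro
def cam(n):
    c=ctrl.camera_params(n); f=210/np.tan(np.radians(c["fov_y"]/2)); return f,c["cx"],c["cy"],np.array(c["R"]),np.array(c["t"])
def ray(n,uv,z):
    f,cx,cy,R,t=cam(n); uv=np.atleast_2d(np.asarray(uv,float))
    d=np.c_[(uv[:,0]-cx)/f,(uv[:,1]-cy)/f,np.ones(len(uv))]@R; C=-R.T@t
    s=(z-C[2])/d[:,2]; return C+d*s[:,None]
def proj(n,X):
    f,cx,cy,R,t=cam(n); Y=np.atleast_2d(X)@R.T+t; return np.c_[Y[:,0]/Y[:,2]*f+cx,Y[:,1]/Y[:,2]*f+cy]
def cloud(n,d):
    f,cx,cy,R,t=cam(n); v,u=np.mgrid[:420,:560]
    P=np.stack([(u-cx)/f*d,(v-cy)/f*d,d],-1); return (P-t)@R
E
python3 - <<'E'
from h import *
p=cv2.imread("pics/top0.png"); d=np.load("pics/top0.npy"); P=cloud("top",d)
cv2.imwrite("pics/topcrop.png",cv2.resize(p[125:270,150:420],None,fx=2.9,fy=2.9,interpolation=cv2.INTER_CUBIC))
# loose plate
m=(p.min(2)>200).astype(np.uint8); m[:, :325]=0; m[:,415:]=0; m[:175]=0; m[250:]=0
cs,_=cv2.findContours(m,cv2.RETR_CCOMP,cv2.CHAIN_APPROX_NONE)
for c in cs:
    if cv2.contourArea(c)>40:
        q=ray("top",c[:,0],0.014)
        r=cv2.minAreaRect((q[:,:2]*1000).astype(np.float32)); print("plate",cv2.contourArea(c),np.round(r[0],1),np.round(r[1],1),round(r[2],2))
mm=m>0; print("plate z",np.median(P[mm][:,2]))
# packer by height
hm=((P[...,2]>0.085)&(P[...,2]<0.125)).astype(np.uint8); hm[:,:150]=0; hm[:,275:]=0; hm[:125]=0; hm[270:]=0
cs,_=cv2.findContours(hm,cv2.RETR_EXTERNAL,cv2.CHAIN_APPROX_NONE)
for c in cs:
    if cv2.contourArea(c)>300:
        q=P[c[:,0,1],c[:,0,0]]; r=cv2.minAreaRect((q[:,:2]*1000).astype(np.float32)); print("packer",np.round(r[0],1),np.round(r[1],1),round(r[2],2))
E
```

```text
plate 2224.5 [ 568.2 -291.2] [176.1 133.8] 61.82
plate 235.0 [ 552.3 -320.8] [44. 62.] 62.03
plate 238.5 [ 582.9 -262.3] [42.7 62.1] 62.21
plate z 0.013344081729718573
packer [601.6 203.8] [350.2 250.5] 16.18
```

View pics/topcrop.png

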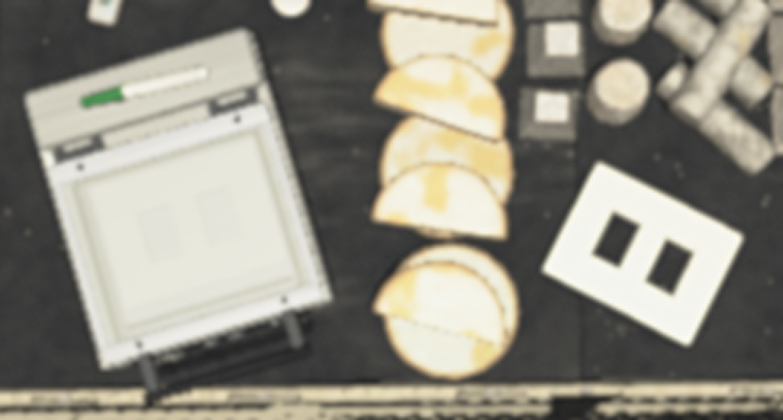

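Run:
```python
from h import *
p=cv2.imread("pics/top0.png"); d=np.load("pics/top0.npy"); P=cloud("top",d)
o=ctrl.get_obs(); print(np.round(Ro.from_rotvec(o["tool_rot"]).as_matrix(),3))
hm=((P[...,2]>0.09)&(P[...,2]<0.125)).astype(np.uint8); hm[:,:150]=0; hm[:,275:]=0; hm[:125]=0; hm[270:]=0
yaw=np.radians(16.18);e=np.array([np.cos(yaw),np.sin(yaw)]);n=np.array([-e[1],e[0]])
O=np.array([.6256,.2108])
Q=P[hm>0]; L=np.c_[(Q[:,:2]-O)@e,(Q[:,:2]-O)@n,Q[:,2]]*1000
b=L[L[:,0]<-183]; print(len(b),b.min(0).round(1),b.max(0).round(1),b.mean(0).round(1), np.median(b[:,2]).round(1))
# slope of bar, side edges
mid=b[(abs(b[:,1])<80)]; print("bar slope deg",np.degrees(np.polyfit(mid[:,1],mid[:,0],1)[0]).round(2))
for s in (1,-1):
    xs=[];ys=[]
    for x in range(-140,145,10):
        r=L[abs(L[:,0]-x)<6]
        if len(r): xs.append(x); ys.append((s*r[:,1]).max())
    print("side",s,np.median(ys).round(1),np.degrees(np.polyfit(xs,s*np.array(ys),1)[0]).round(2))
print("rear",L[:,0].max().round(1),"front rim z",np.median(L[(L[:,0]>-148)&(L[:,0]<-135)][:,2]).round(1), "hump z",np.median(L[(L[:,0]>100)][:,2]).round(1))
# project checks
```

```text
[[-0.     0.219 -0.976]
 [ 0.002 -0.976 -0.219]
 [-1.    -0.002 -0.   ]]
290 [-200.   -89.9   98.8] [-183.1   88.8  116.3] [-192.9   -0.2  108.5] 108.5
bar slope deg 0.0
side 1 123.5 -0.66
side -1 124.7 -0.06
rear 150.1 front rim z 110.2 hump z 114.5
```

```bash
cat >> h.py <<'E'
O=np.array([.6256,.2108,0]); YAW=np.radians(16.2)
RP=Ro.from_euler('z',YAW).as_matrix()
def pk(x,y,z): return O+RP@np.array([x,y,z])   # packer->world
def bar(th):
    x=-.268*np.cos(th)+.004*np.sin(th); z=.268*np.sin(th)+.004*np.cos(th); return np.array([.075+x,0,.100+z])
def Rt(a,phi,mode,s=1):   # heading deg, tilt deg from vertical, jaw dir
    a,f=np.radians(a),np.radians(phi); h=np.array([np.cos(a),np.sin(a),0]); u=np.array([0,0,1.])
    x=np.sin(f)*h-np.cos(f)*u
    y=s*(np.cos(f)*h+np.sin(f)*u) if mode=='bar' else s*np.array([-h[1],h[0],0])
    return np.c_[x,y,np.cross(x,y)]
def rel(p,R,p0=None,R0=None):
    o=ctrl.get_obs()
    if p0 is None: p0=np.array(o["tool_pos"])
    if R0 is None: R0=Ro.from_rotvec(o["tool_rot"]).as_matrix()
    w=np.degrees(Ro.from_matrix(R0.T@R).as_rotvec()); return np.round(R0.T@(np.array(p)-p0),4).tolist(),np.round(w,2).tolist()
def st():
    o=ctrl.get_obs(); print("t",round(float(o["t"]),2),"pos",np.round(o["tool_pos"],4),"F",np.round(o["contact_force"],1),"q",np.round(o["q"],2),"op",round(float(o["opening"]),4)); print(np.round(Ro.from_rotvec(o["tool_rot"]).as_matrix(),3).tolist())
E
python3 - <<'E'
from h import *
R=Rt(16.2,0,'bar')
print(rel([.5,-.25,.33],R)); b=pk(*bar(0)); print(b); print(rel([b[0],b[1],.25],R))
E
```

```text
([-0.0992, -0.2712, -0.4331], [-93.55, -0.1, 0.07])
[0.44026332 0.15695472 0.104     ]
([-0.0185, -0.6812, -0.4639], [-93.55, -0.1, 0.07])
```

```bash
python3 -m handwheel '[0.4,-0.05,-0.03,-0.04,-5,0,0, 0.4,-0.09,-0.06,-0.08,-10,0,0, 0.4,-0.1,-0.085,-0.115,-15,0,0, 0.4,-0.1,-0.11,-0.15,-20,0,0, 0.4,-0.1,-0.135,-0.185,-25,0,0, 0.4,-0.1,-0.16,-0.22,-30,0,0, 0.4,-0.1,-0.18,-0.255,-35,0,0, 0.4,-0.1,-0.2,-0.29,-40,0,0, 0.4,-0.1,-0.22,-0.325,-45,0,0, 0.4,-0.1,-0.24,-0.36,-50,0,0, 0.4,-0.1,-0.257,-0.395,-54,0,0, 0.4,-0.1,-0.271,-0.43,-58,0,0]' 20
python3 - <<'E'
from h import *
st(); R=Rt(16.2,0,'bar'); b=pk(*bar(0)); print(rel([b[0],b[1],.22],R))
E
```

```text
t: 1.1
tool_pos: [0.4675, -0.2729, 0.331]
tool_rot: [1.451, 1.032, -1.451]
contact_force: [0.2, -1.8, 0.5]
opening: 0.0343
t 1.1 pos [ 0.4675 -0.2729  0.331 ] F [ 0.2 -1.8  0.5] q [-0.67 -0.19  1.68 -0.    1.65 -0.33] op 0.0343
[[-0.0, 0.945, -0.328], [0.0, -0.328, -0.945], [-1.0, -0.0, 0.0]]
([0.111, -0.1667, -0.3972], [-35.34, -0.0, 0.0])
```

```bash
python3 -m handwheel '[0.4,0,-0.015,-0.036,-4,0,0, 0.4,0,-0.03,-0.072,-8,0,0, 0.4,0,-0.045,-0.108,-12,0,0, 0.4,0,-0.06,-0.144,-16,0,0, 0.4,0,-0.075,-0.18,-20,0,0, 0.4,0.01,-0.09,-0.216,-24,0,0, 0.4,0.02,-0.105,-0.252,-28,0,0, 0.4,0.04,-0.12,-0.288,-32,0,0, 0.4,0.06,-0.135,-0.324,-34,0,0, 0.4,0.08,-0.15,-0.36,-34.5,0,0, 0.4,0.095,-0.16,-0.385,-35,0,0, 0.4,0.1,-0.165,-0.395,-35,0,0]'
python3 -m handwheel '[0.4,0,0,0,0,0,0, 0.4,0,0,0,0,0,0, 0.4,0,0,0,0,0,0]'
python3 - <<'E'
from h import *
st(); R=Rt(16.2,0,'bar'); b=pk(*bar(0)); print(rel([b[0],b[1],.15],R))
E
```

```text
t: 2.1
tool_pos: [0.4391, 0.1555, 0.2272]
tool_rot: [1.0, 1.333, -1.006]
contact_force: [0.1, -1.3, -1.2]
opening: 0.0342
t: 2.35
tool_pos: [0.4424, 0.1515, 0.2323]
tool_rot: [1.007, 1.324, -1.006]
contact_force: [0.0, -0.0, -0.2]
opening: 0.0342
t 2.35 pos [0.4424 0.1515 0.2323] F [ 0.  -0.  -0.2] q [ 0.17 -0.34  1.97 -0.    1.52 -0.1 ] op 0.0342
[[0.002, 0.963, 0.269], [-0.0, 0.269, -0.963], [-1.0, 0.001, 0.001]]
([0.0823, -0.0007, -0.0059], [-0.61, 0.04, -0.08])
```

```bash
python3 -m handwheel '[0.4,0.02,-0.0005,-0.006,-0.6,0,0, 0.4,0.045,-0.0005,-0.006,-0.6,0,0, 0.4,0.07,-0.0005,-0.006,-0.6,0,0, 0.4,0.09,-0.0005,-0.006,-0.6,0,0, 0.4,0.105,-0.0005,-0.006,-0.6,0,0, 0.4,0.12,-0.0005,-0.006,-0.6,0,0, 0.4,0.13,-0.0005,-0.006,-0.6,0,0, 0.4,0.138,-0.0005,-0.006,-0.6,0,0, 0.4,0.142,-0.0005,-0.006,-0.6,0,0, 0.4,0.142,-0.0005,-0.006,-0.6,0,0]'
python3 - <<'E'
from h import *
st(); b=pk(*bar(0)); print(b, rel([b[0],b[1],.09],Rt(16.2,0,'bar')))
p,d=ctrl.get_image("scene"); cv2.imwrite("pics/s1.png",cv2.resize(p[150:300,150:350],None,fx=4,fy=4,interpolation=cv2.INTER_CUBIC))
E
```

```text
t: 3.18
tool_pos: [0.4397, 0.1575, 0.089]
tool_rot: [0.998, 1.33, -0.999]
contact_force: [-0.4, -0.3, 0.1]
opening: 0.0343
t 3.18 pos [0.4397 0.1575 0.089 ] F [-0.4 -0.3  0.1] q [ 0.18 -0.2   2.1  -0.    1.24 -0.1 ] op 0.0343
[[-0.001, 0.96, 0.279], [-0.0, 0.279, -0.96], [-1.0, -0.001, 0.0]]
[0.44026332 0.15695472 0.104     ] ([-0.001, 0.0004, 0.0007], [-0.0, 0.0, 0.03])
```

View pics/s1.png

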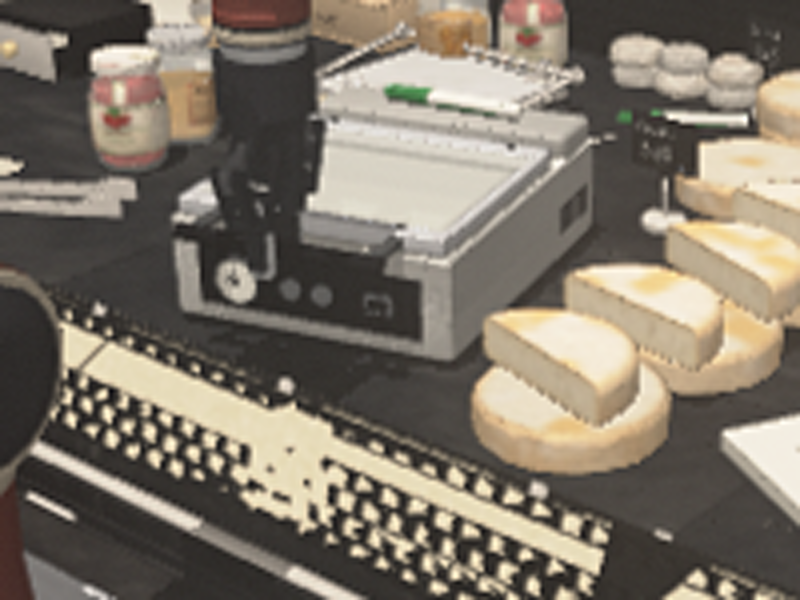

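The gripper straddles the bar (crop around 260,230), with nothing touching. Now I'll close.

```bash
python3 -m handwheel '[0.05,0,0,0,0,0,0,0.05,0,0,0,0,0,0,0.05,0,0,0,0,0,0,0.05,0,0,0,0,0,0,0.05,0,0,0,0,0,0,0.05,0,0,0,0,0,0]' 30
python3 - <<'E'
from h import *
st(); b0=bar(0)
R0=Ro.from_rotvec(ctrl.get_obs()["tool_rot"]).as_matrix()
for t in np.arange(0,1.08,.075): print(round(t,3),np.round(R0.T@(RP@(bar(t)-b0)),4))
print(np.round(R0.T@(RP@(bar(1.06)-b0)),4))
E
```

```text
t: 3.73
tool_pos: [0.4426, 0.1587, 0.0911]
tool_rot: [1.002, 1.325, -0.992]
contact_force: [7.2, 1.3, -2.9]
opening: 0.013
t 3.73 pos [0.4426 0.1587 0.0911] F [ 7.2  1.3 -2.9] q [ 0.19 -0.2   2.1   0.    1.24 -0.1 ] op 0.013
[[0.008, 0.96, 0.28], [0.002, 0.28, -0.96], [-1.0, 0.008, 0.001]]
0.0 [0. 0. 0.]
0.075 [-0.0201  0.0012  0.    ]
0.15 [-0.04    0.0039  0.    ]
0.225 [-0.0596  0.0081  0.    ]
0.3 [-0.0789  0.0138  0.0001]
0.375 [-0.0977  0.0209  0.0001]
0.45 [-1.159e-01  2.940e-02  1.000e-04]
0.525 [-1.335e-01  3.920e-02  1.000e-04]
0.6 [-1.502e-01  5.030e-02  1.000e-04]
0.675 [-1.661e-01  6.260e-02  1.000e-04]
0.75 [-0.181   0.0761  0.0002]
0.825 [-0.1948  0.0907  0.0002]
0.9 [-2.076e-01  1.062e-01  2.000e-04]
0.975 [-2.191e-01  1.227e-01  2.000e-04]
1.05 [-0.2293  0.14    0.0003]
[-0.2306  0.1424  0.0003]
```

```bash
python3 -m handwheel '[0.05,-0.006,0.002,0,0,0,0, 0.05,-0.015,0.003,0,0,0,0, 0.05,-0.027,0.004,0,0,0,0, 0.05,-0.04,0.006,0,0,0,0, 0.05,-0.0535,0.0085,0,0,0,0, 0.05,-0.067,0.012,0,0,0,0, 0.05,-0.079,0.016,0,0,0,0, 0.05,-0.092,0.0205,0,0,0,0, 0.05,-0.104,0.0255,0,0,0,0, 0.05,-0.116,0.0314,0,0,0,0, 0.05,-0.125,0.036,0,0,0,0, 0.05,-0.1335,0.041,0,0,0,0]' 30
python3 - <<'E'
from h import *
st();o=ctrl.get_obs(); L=RP.T@(o["tool_pos"]-O); print(L)
R0=Ro.from_rotvec(ctrl.get_obs()["tool_rot"]).as_matrix()
for t in np.arange(.525,1.08,.075): print(round(t,3),np.round(R0.T@(RP@(bar(t)-bar(.525))),4))
E
```

```text
t: 4.73
tool_pos: [0.4769, 0.1687, 0.2236]
tool_rot: [0.992, 1.335, -1.004]
contact_force: [-10.5, -5.6, 0.4]
opening: 0.0127
t 4.73 pos [0.4769 0.1687 0.2236] F [-10.5  -5.6   0.4] q [ 0.19 -0.23  1.89 -0.    1.49 -0.09] op 0.0127
[[-0.008, 0.96, 0.28], [-0.003, 0.28, -0.96], [-1.0, -0.008, 0.001]]
[-0.15449926  0.00107849  0.22363376]
0.525 [0. 0. 0.]
0.6 [-0.0169  0.0108  0.    ]
0.675 [-0.033   0.0229  0.    ]
0.75 [-0.0481  0.0361  0.0001]
0.825 [-0.0622  0.0505  0.0001]
0.9 [-0.0752  0.0658  0.0001]
0.975 [-0.087   0.0821  0.0001]
1.05 [-0.0975  0.0992  0.0002]
```

```bash
python3 -m handwheel '[0.05,-0.008,0.003,0,0,0,0, 0.05,-0.017,0.0088,0,0,0,0, 0.05,-0.025,0.015,0,0,0,0, 0.05,-0.033,0.0209,0,0,0,0, 0.05,-0.041,0.0275,0,0,0,0, 0.05,-0.048,0.034,0,0,0,0, 0.05,-0.055,0.041,0,0,0,0, 0.05,-0.0622,0.0485,0,0,0,0, 0.05,-0.069,0.056,0,0,0,0, 0.05,-0.0752,0.0638,0,0,0,0, 0.05,-0.081,0.072,0,0,0,0, 0.05,-0.087,0.08,0,0,0,0]' 30
python3 - <<'E'
from h import *
st();o=ctrl.get_obs(); L=RP.T@(o["tool_pos"]-O); print(L, bar(.975)-[0,0,.0135])
R0=Ro.from_rotvec(ctrl.get_obs()["tool_rot"]).as_matrix()
for t in (.975,1.02,1.05,1.07): print(round(t,3),np.round(R0.T@(RP@(bar(t)-bar(.975))),4))
E
```

```text
t: 5.73
tool_pos: [0.5552, 0.1914, 0.3143]
tool_rot: [0.996, 1.33, -1.0]
contact_force: [-8.9, -5.2, 8.0]
opening: 0.0125
t 5.73 pos [0.5552 0.1914 0.3143] F [-8.9 -5.2  8. ] q [ 0.21 -0.07  1.6  -0.    1.62 -0.08] op 0.0125
[[-0.002, 0.96, 0.28], [-0.002, 0.28, -0.96], [-1.0, -0.002, 0.001]]
[-0.07304657  0.00101862  0.31433476] [-0.07208223  0.          0.31056878]
0.975 [0. 0. 0.]
1.02 [-0.0064  0.0102  0.    ]
1.05 [-0.0104  0.0172  0.    ]
1.07 [-0.013   0.0219  0.    ]
```

```bash
python3 -m handwheel '[0.05,-0.003,0.005,0,0,0,0, 0.05,-0.006,0.0095,0,0,0,0, 0.05,-0.009,0.014,0,0,0,0, 0.05,-0.012,0.019,0,0,0,0, 0.05,-0.012,0.019,0,0,0,0, 0.05,-0.012,0.019,0,0,0,0]' 30
python3 - <<'E'
from h import *
st();o=ctrl.get_obs(); L=RP.T@(o["tool_pos"]-O); print(L, bar(1.05)-[0,0,.0135])
p,d=ctrl.get_image("scene"); cv2.imwrite("pics/s2.png",cv2.resize(p[100:300,150:420],None,fx=2.9,fy=2.9,interpolation=cv2.INTER_CUBIC))
E
```

```text
t: 6.23
tool_pos: [0.5747, 0.1972, 0.3271]
tool_rot: [0.999, 1.327, -0.996]
contact_force: [-5.6, -3.8, 9.8]
opening: 0.0126
t 6.23 pos [0.5747 0.1972 0.3271] F [-5.6 -3.8  9.8] q [ 0.21 -0.03  1.54 -0.    1.63 -0.08] op 0.0126
[[0.003, 0.96, 0.28], [0.0, 0.28, -0.96], [-1.0, 0.003, 0.001]]
[-0.05269738  0.00109741  0.32710777] [-0.05487935  0.          0.32095971]
```

View pics/s2.png

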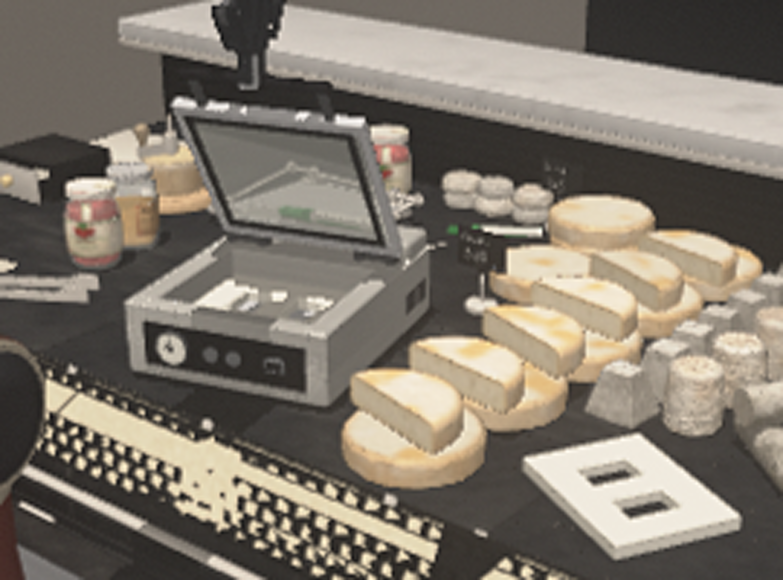

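```bash
python3 -m handwheel '[0.05,-0.002,0.004,0,0,0,0, 0.05,-0.004,0.008,0,0,0,0, 0.05,-0.004,0.008,0,0,0,0]' 30
python3 - <<'E'
from h import *
st();o=ctrl.get_obs(); L=RP.T@(o["tool_pos"]-O); print(L)
E
```

```text
t: 6.53
tool_pos: [0.5754, 0.1974, 0.3276]
tool_rot: [0.985, 1.342, -1.014]
contact_force: [-29.2, -11.8, 9.0]
opening: 0.0126
t 6.53 pos [0.5754 0.1974 0.3276] F [-29.2 -11.8   9. ] q [ 0.21 -0.01  1.52 -0.    1.65 -0.07] op 0.0126
[[-0.02, 0.96, 0.28], [-0.007, 0.28, -0.96], [-1.0, -0.021, 0.001]]
[-0.05191426  0.00113043  0.32759448]
```

The force climbs with under 1 mm of movement, so the lid is at its stop. Now I'll relax, release and withdraw upward.

```bash
python3 -m handwheel '[0.05,0.002,-0.007,0,0,0,0, 0.05,0.002,-0.007,0,0,0,0, 0.4,0.002,-0.007,0,0,0,0, 0.4,0.002,-0.007,0,0,0,0, 0.4,0.002,-0.007,0,0,0,0, 0.4,0.002,-0.007,0,0,0,0]' 30
python3 - <<'E'
from h import *
st();o=ctrl.get_obs(); L=RP.T@(o["tool_pos"]-O); print(L)
E
```

```text
t: 7.03
tool_pos: [0.5755, 0.1979, 0.3241]
tool_rot: [0.998, 1.33, -0.997]
contact_force: [0.1, 0.4, -0.5]
opening: 0.0341
t 7.03 pos [0.5755 0.1979 0.3241] F [ 0.1  0.4 -0.5] q [ 0.21 -0.03  1.54  0.    1.63 -0.08] op 0.0341
[[0.001, 0.96, 0.28], [0.001, 0.28, -0.96], [-1.0, 0.001, -0.0]]
[-0.0517641   0.00155542  0.32412188]
```

```bash
python3 -m handwheel '[0.4,-0.03,0,0,0,0,0, 0.4,-0.07,0,0,0,0,0, 0.4,-0.08,-0.03,0,0,0,0, 0.4,-0.08,-0.05,0,0,0,0, 0.4,-0.08,-0.05,0,0,0,0]'
python3 - <<'E'
from h import *
st()
p,d=ctrl.get_image("top"); cv2.imwrite("pics/t1.png",p); np.save("pics/t1.npy",d)
cv2.imwrite("pics/t1c.png",cv2.resize(p[125:270,150:420],None,fx=2.9,fy=2.9,interpolation=cv2.INTER_CUBIC))
for s in (1,-1):
    R=Rt(-28,40,'plate',s); g=np.array([.568,-.2915,.02])-R[:,0]*.15; print(s,g,rel(g,R))
E
```

```text
t: 7.45
tool_pos: [0.5258, 0.1834, 0.4068]
tool_rot: [1.0, 1.328, -0.994]
contact_force: [0.1, -0.7, 0.8]
opening: 0.0339
t 7.45 pos [0.5258 0.1834 0.4068] F [ 0.1 -0.7  0.8] q [ 0.2  -0.16  1.53  0.    1.77 -0.08] op 0.0339
[[0.004, 0.96, 0.28], [0.001, 0.28, -0.96], [-1.0, 0.004, 0.0]]
1 [ 0.48286783 -0.24623442  0.13490667] ([0.2698, -0.1632, 0.4004], [-43.88, -37.75, 15.79])
-1 [ 0.48286783 -0.24623442  0.13490667] ([0.2698, -0.1632, 0.4004], [127.57, 19.39, 46.35])
```

View pics/t1c.png

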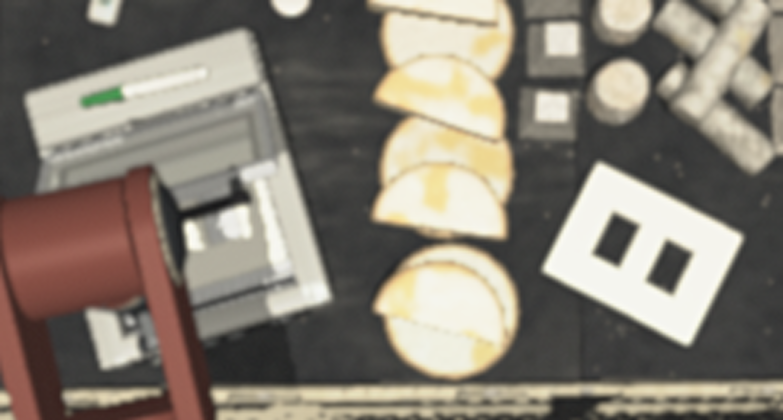

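```bash
python3 -m handwheel '[0.55,0,-0.013,0.033,-4,-3.4,1.4, 0.55,0,-0.027,0.066,-8,-6.9,2.9, 0.55,0.01,-0.04,0.1,-12,-10.3,4.3, 0.55,0.03,-0.055,0.133,-16,-13.8,5.8, 0.55,0.05,-0.068,0.166,-20,-17.2,7.2, 0.55,0.075,-0.08,0.2,-24,-20.6,8.6, 0.55,0.1,-0.095,0.233,-28,-24,10, 0.55,0.125,-0.11,0.266,-32,-27.5,11.5, 0.55,0.15,-0.12,0.3,-36,-31,13, 0.55,0.175,-0.136,0.333,-40,-34.4,14.4, 0.55,0.2,-0.15,0.366,-43,-37,15.5, 0.55,0.225,-0.163,0.4,-43.9,-37.8,15.8]'
python3 -m handwheel '[0.55,0,0,0,0,0,0, 0.55,0,0,0,0,0,0, 0.55,0,0,0,0,0,0]'
python3 - <<'E'
from h import *
st()
R=Rt(-28,40,'plate'); g=np.array([.568,-.2915,.010])
for b in (.12,.03,0): print(rel(g-R[:,0]*b,R))
E
```

```text
t: 8.5
tool_pos: [0.4836, -0.2268, 0.1908]
tool_rot: [0.209, 0.855, -0.457]
contact_force: [1.3, 0.3, -0.2]
opening: 0.0471
t: 8.75
tool_pos: [0.4848, -0.2261, 0.1925]
tool_rot: [0.212, 0.857, -0.458]
contact_force: [-0.2, -0.5, 1.0]
opening: 0.0469
t 8.75 pos [ 0.4848 -0.2261  0.1925] F [-0.2 -0.5  1. ] q [-0.62 -0.6   2.32  0.12  0.74 -1.76] op 0.0469
[[0.565, 0.47, 0.678], [-0.303, 0.883, -0.36], [-0.767, -0.002, 0.641]]
([0.0869, -0.0185, -0.0373], [0.04, -0.11, 0.11])
([0.1769, -0.0183, -0.0372], [0.04, -0.11, 0.11])
([0.2069, -0.0182, -0.0371], [0.04, -0.11, 0.11])
```

```bash
python3 -m handwheel '[0.55,0.01,-0.006,-0.012,0,0,0, 0.55,0.025,-0.012,-0.024,0,0,0, 0.55,0.045,-0.018,-0.037,0,0,0, 0.55,0.07,-0.0183,-0.0372,0,0,0, 0.55,0.1,-0.0183,-0.0372,0,0,0, 0.55,0.13,-0.0183,-0.0372,0,0,0, 0.55,0.155,-0.0183,-0.0372,0,0,0, 0.55,0.17,-0.0183,-0.0372,0,0,0, 0.55,0.17,-0.0183,-0.0372,0,0,0, 0.55,0.17,-0.0183,-0.0372,0,0,0]'
python3 - <<'E'
from h import *
st()
R=Rt(-28,40,'plate'); g=np.array([.568,-.2915,.010])
for b in (.03,0): print(rel(g-R[:,0]*b,R))
p,d=ctrl.get_image("scene"); cv2.imwrite("pics/s3.png",cv2.resize(p[180:330,300:500],None,fx=4,fy=4,interpolation=cv2.INTER_CUBIC))
E
```

```text
t: 9.58
tool_pos: [0.5486, -0.2789, 0.0388]
tool_rot: [0.21, 0.857, -0.455]
contact_force: [0.2, -0.0, 0.2]
opening: 0.0469
t 9.58 pos [ 0.5486 -0.2789  0.0388] F [ 0.2 -0.   0.2] q [-0.63 -0.07  2.22  0.3   0.32 -1.97] op 0.0469
[[0.567, 0.467, 0.679], [-0.301, 0.884, -0.357], [-0.767, -0.002, 0.642]]
([0.0069, -0.002, -0.0008], [0.22, -0.08, -0.02])
([0.0369, -0.002, -0.0008], [0.22, -0.08, -0.02])
```

View pics/s3.png

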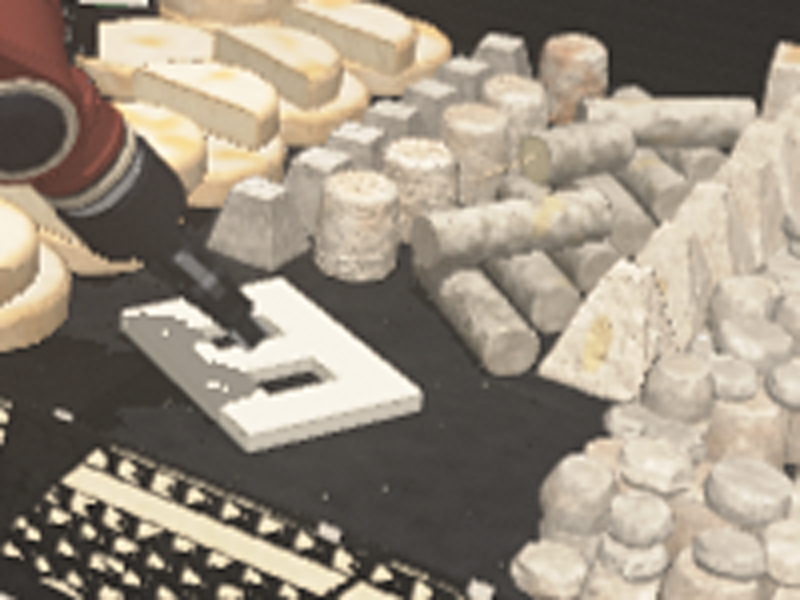

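Run:
```python
from h import *
R=Rt(-28,35,'plate'); g=np.array([.568,-.2915,.009])
for b in (.03,.015,0): print(rel(g-R[:,0]*b,R))
```

```text
([0.0085, -0.0016, 0.0004], [0.21, 5.01, 0.02])
([0.0234, -0.0016, -0.0009], [0.21, 5.01, 0.02])
([0.0383, -0.0016, -0.0022], [0.21, 5.01, 0.02])
```

```bash
python3 -m handwheel '[0.55,0.003,-0.0016,0,0.2,2.5,0, 0.55,0.007,-0.0016,0,0.2,5,0, 0.55,0.014,-0.0016,0,0.2,5,0, 0.55,0.021,-0.0016,-0.001,0.2,5,0, 0.55,0.027,-0.0016,-0.0015,0.2,5,0, 0.55,0.032,-0.0016,-0.002,0.2,5,0, 0.55,0.037,-0.0016,-0.002,0.2,5,0, 0.55,0.037,-0.0016,-0.002,0.2,5,0]'
python3 - <<'E'
from h import *
st()
R=Rt(-28,35,'plate'); g=np.array([.568,-.2915,.009])
print(rel(g,R))
E
```

```text
t: 10.3
tool_pos: [0.5652, -0.2917, 0.0072]
tool_rot: [0.236, 0.943, -0.453]
contact_force: [0.2, 0.4, -0.4]
opening: 0.0468
t 10.3 pos [ 0.5652 -0.2917  0.0072] F [ 0.2  0.4 -0.4] q [-0.63  0.06  2.12  0.22  0.37 -1.89] op 0.0468
[[0.503, 0.472, 0.724], [-0.269, 0.882, -0.387], [-0.821, -0.0, 0.571]]
([-0.0002, 0.0015, 0.003], [-0.13, -0.19, 0.09])
```

```bash
python3 -m handwheel '[0.5,-0.0005,0.001,0,0,0,0, 0.2,-0.001,0.0015,0,0,0,0, 0.2,-0.001,0.0015,0,0,0,0, 0.2,-0.001,0.0015,0,0,0,0, 0.2,-0.001,0.0015,0,0,0,0, 0.2,-0.001,0.0015,0,0,0,0]' 60
python3 - <<'E'
from h import *
st()
R0=Ro.from_rotvec(ctrl.get_obs()["tool_rot"]).as_matrix(); print(np.round(R0.T@[0,0,.1],4))
E
```

```text
t: 10.8
tool_pos: [0.566, -0.2904, 0.0097]
tool_rot: [0.236, 0.941, -0.453]
contact_force: [-1.8, 2.7, 2.2]
opening: 0.0279
t 10.8 pos [ 0.566  -0.2904  0.0097] F [-1.8  2.7  2.2] q [-0.62  0.05  2.12  0.21  0.37 -1.88] op 0.0279
[[0.505, 0.472, 0.723], [-0.27, 0.882, -0.387], [-0.82, -0.0, 0.572]]
[-0.082  -0.      0.0572]
```

```bash
python3 -m handwheel '[0.2,-0.008,0,0.0057,0,0,0, 0.2,-0.016,0,0.0114,0,0,0, 0.2,-0.03,0,0.021,0,0,0, 0.2,-0.05,0,0.035,0,0,0, 0.2,-0.07,0,0.049,0,0,0, 0.2,-0.082,0,0.057,0,0,0, 0.2,-0.082,0,0.057,0,0,0,0.2,-0.082,0,0.057,0,0,0]' 60
python3 - <<'E'
from h import *
st()
for n in("scene","top"):
    p,d=ctrl.get_image(n); cv2.imwrite(f"pics/{n}4.png",p); np.save(f"pics/{n}4.npy",d)
s=cv2.imread("pics/scene4.png");t=cv2.imread("pics/top4.png")
cv2.imwrite("pics/c4.png",np.hstack([cv2.resize(s[150:300,290:490],(400,300)),cv2.resize(t[120:270,150:420],(400,222))[:].repeat(1,0) if 0 else cv2.copyMakeBorder(cv2.resize(t[120:270,150:420],(400,222)),0,78,0,0,0)]))
E
```

```text
t: 11.47
tool_pos: [0.5661, -0.2908, 0.111]
tool_rot: [0.235, 0.939, -0.453]
contact_force: [-0.7, 0.5, -3.1]
opening: 0.0275
t 11.47 pos [ 0.5661 -0.2908  0.111 ] F [-0.7  0.5 -3.1] q [-0.62 -0.13  2.1   0.14  0.58 -1.8 ] op 0.0275
[[0.506, 0.472, 0.722], [-0.272, 0.882, -0.386], [-0.819, -0.001, 0.574]]
```

View pics/c4.png

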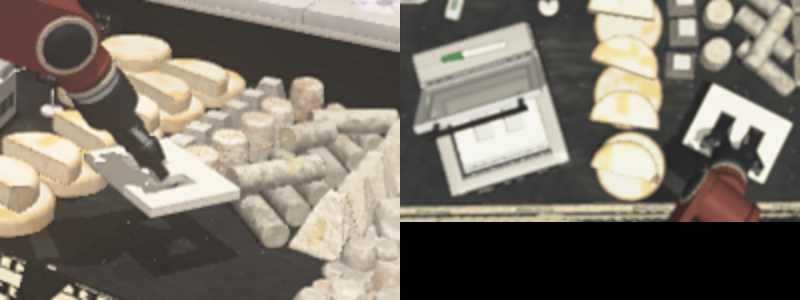

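The plate is up (left view, 165,175), apparently level, and the lid stands open. The lower plate is clear in the top view at (490,140). Next I'll measure it and the held plate.

Run:
```python
from h import *
p=cv2.imread("pics/top4.png"); d=np.load("pics/top4.npy"); P=cloud("top",d)
cv2.imwrite("pics/t4c.png",cv2.resize(p[125:270,150:290],None,fx=4.1,fy=4.1,interpolation=cv2.INTER_CUBIC))
L=(P-O)@RP
m=(p.min(2)>170)&(P[...,2]>.055)&(P[...,2]<.075)&(abs(L[...,1])<.1)&(L[...,0]>-.11)&(L[...,0]<.05)
mu=cv2.morphologyEx(m.astype(np.uint8)*255,cv2.MORPH_OPEN,np.ones((3,3)))
cs,_=cv2.findContours(mu,cv2.RETR_CCOMP,cv2.CHAIN_APPROX_NONE)
for c in cs:
    if cv2.contourArea(c)>30:
        q=(ray("top",c[:,0],.064)-O)@RP*1000; r=cv2.minAreaRect(q[:,:2].astype(np.float32))
        print("lower",cv2.contourArea(c),"min",q.min(0).round(1),"max",q.max(0).round(1),np.round(r[0],1),np.round(r[1],1),round(r[2],2))
print(np.median(P[m][:,2]))
# held plate
m=(p.min(2)>150)&(P[...,2]>.085)&(P[...,2]<.13)
m[:, :330]=0; m[:,420:]=0; m[:160]=0; m[260:]=0
Q=P[m]; A=np.c_[Q[:,:2],np.ones(len(Q))]; co=np.linalg.lstsq(A,Q[:,2],rcond=None)[0]; print("held n",m.sum(),"slope deg",np.degrees(co[:2]).round(2),"z med",np.median(Q[:,2]).round(4))
cs,_=cv2.findContours(m.astype(np.uint8),cv2.RETR_EXTERNAL,cv2.CHAIN_APPROX_NONE); c=max(cs,key=cv2.contourArea)
q=ray("top",c[:,0],float(np.median(Q[:,2])))*1000; r=cv2.minAreaRect(q[:,:2].astype(np.float32)); print("held",np.round(r[0],1),np.round(r[1],1),round(r[2],2))
```

```text
lower 986.5 min [-95.5 -92.4  64. ] max [-3.6 87.1 64. ] [-49.3  -2.6] [179.3  91.9] 89.8
0.06314876845397234
held n 1580 slope deg [-0.5   0.15] z med 0.112
held [ 565.9 -292.4] [177.6 134.8] 61.77
```

View pics/t4c.png

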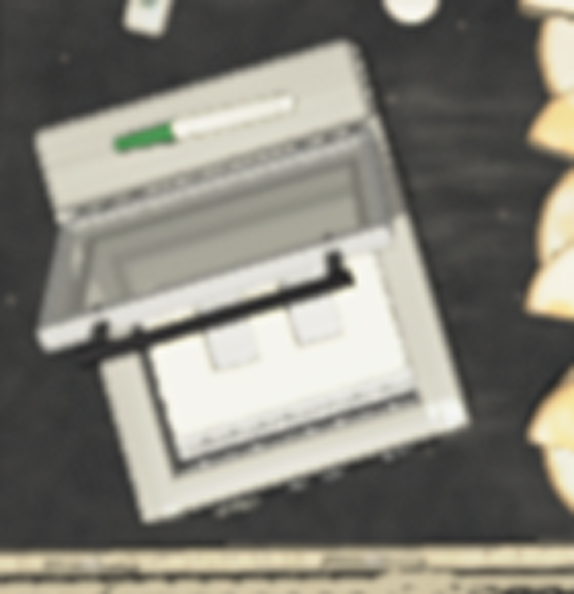

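Run:
```python
from h import *
p=cv2.imread("pics/top4.png"); d=np.load("pics/top4.npy"); P=cloud("top",d); L=(P-O)@RP
# rectified gray lookup on plane z=.064 in packer coords (1 mm grid) for reading edge profiles
xs=np.arange(-120,0,1.);ys=np.arange(-110,110,1.)
X,Y=np.meshgrid(xs,ys,indexing='ij')
W=np.stack([X,Y,64+0*X],-1).reshape(-1,3)/1000@RP.T+O
uv=proj("top",W).astype(np.float32).reshape(*X.shape,2)
g=cv2.remap(cv2.cvtColor(p,cv2.COLOR_BGR2GRAY),uv[...,0],uv[...,1],cv2.INTER_LINEAR)
print("profile along x, y=-75..-60:",dict(zip(xs[::3].astype(int),g[:,35:50].mean(1)[::3].astype(int))))
print("y=60..75:",dict(zip(xs[::3].astype(int),g[:,170:185].mean(1)[::3].astype(int))))
print("slot y profile x=-52..-45",dict(zip(ys[::3].astype(int),g[68:75].mean(0)[::3].astype(int))))
print("slot x profile, y=+-33",dict(zip(xs[::2].astype(int),g[:,68:88].mean(1)[::2].astype(int))),dict(zip(xs[::2].astype(int),g[:,134:150].mean(1)[::2].astype(int))))
```

```text
profile along x, y=-75..-60: {np.int64(-120): np.int64(153), np.int64(-117): np.int64(124), np.int64(-114): np.int64(119), np.int64(-111): np.int64(164), np.int64(-108): np.int64(204), np.int64(-105): np.int64(211), np.int64(-102): np.int64(215), np.int64(-99): np.int64(225), np.int64(-96): np.int64(230), np.int64(-93): np.int64(236), np.int64(-90): np.int64(242), np.int64(-87): np.int64(244), np.int64(-84): np.int64(244), np.int64(-81): np.int64(244), np.int64(-78): np.int64(244), np.int64(-75): np.int64(244), np.int64(-72): np.int64(244), np.int64(-69): np.int64(244), np.int64(-66): np.int64(244), np.int64(-63): np.int64(244), np.int64(-60): np.int64(244), np.int64(-57): np.int64(244), np.int64(-54): np.int64(244), np.int64(-51): np.int64(244), np.int64(-48): np.int64(244), np.int64(-45): np.int64(244), np.int64(-42): np.int64(244), np.int64(-39): np.int64(244), np.int64(-36): np.int64(244), np.int64(-33): np.int64(244), np.int64(-30): np.int64(245), np.int64(-27): np.int64(242), np.int64(-24): np.int64(215), np.int64(-21): np.int64(152), np.int64(-18): np.int64(99), np.int64(-15):
[... 6483 characters left out ...]
48): np.int64(231), np.int64(-46): np.int64(232), np.int64(-44): np.int64(231), np.int64(-42): np.int64(232), np.int64(-40): np.int64(232), np.int64(-38): np.int64(232), np.int64(-36): np.int64(233), np.int64(-34): np.int64(233), np.int64(-32): np.int64(234), np.int64(-30): np.int64(234), np.int64(-28): np.int64(231), np.int64(-26): np.int64(214), np.int64(-24): np.int64(181), np.int64(-22): np.int64(137), np.int64(-20): np.int64(93), np.int64(-18): np.int64(61), np.int64(-16): np.int64(48), np.int64(-14): np.int64(48), np.int64(-12): np.int64(67), np.int64(-10): np.int64(104), np.int64(-8): np.int64(150), np.int64(-6): np.int64(187), np.int64(-4): np.int64(211), np.int64(-2): np.int64(219)}
```

Run:
```python
from h import *
R=Rt(16.1,35,'plate')
g=pk(-.129,-.0012,.25); print(g,np.hypot(g[0],g[1]))
o=ctrl.get_obs(); p0=np.array(o["tool_pos"]); R0=Ro.from_rotvec(o["tool_rot"]).as_matrix()
# path: lift first then swing, constant-ish
for f,zf in ((.1,.4),(.25,.7),(.5,1),(.75,1),(1,1)):
    p=p0+(g-p0)*f; p[2]=p0[2]+(g[2]-p0[2])*zf
    Rf=Ro.from_euler('z',f*(16.1+28.15),degrees=True).as_matrix()@R0 if f<1 else R
    s,w=rel(p,Rf); print(f,s,w)
```

```text
[0.5020569  0.17365779 0.25      ] 0.5312420959010611
0.1 [-0.0624, 0.0379, 0.01] [-3.64, -0.0, 2.52]
0.25 [-0.121, 0.0947, 0.0006] [-9.09, -0.0, 6.3]
0.5 [-0.1951, 0.1895, -0.0313] [-18.18, -0.0, 12.61]
0.75 [-0.2341, 0.2842, -0.0875] [-27.27, -0.0, 18.91]
1 [-0.2731, 0.379, -0.1438] [-36.3, -0.25, 25.3]
```

```bash
python3 -m handwheel '[0.2,-0.015,0.007,0.005,-0.5,0,0.3, 0.2,-0.035,0.02,0.008,-1.8,0,1.2, 0.2,-0.0624,0.038,0.01,-3.6,0,2.5, 0.2,-0.09,0.065,0.006,-6.2,0,4.3, 0.2,-0.121,0.095,0,-9,0,6.3, 0.2,-0.145,0.126,-0.01,-12,0,8.4, 0.2,-0.17,0.158,-0.02,-15,0,10.5, 0.2,-0.195,0.19,-0.031,-18.2,0,12.6, 0.2,-0.208,0.221,-0.05,-21.2,0,14.7, 0.2,-0.221,0.252,-0.068,-24.2,0,16.8, 0.2,-0.234,0.284,-0.087,-27.3,0,18.9, 0.2,-0.245,0.312,-0.104,-29.9,0,20.7]' 60
python3 - <<'E'
from h import *
st(); R=Rt(16.1,35,'plate'); print(rel(pk(-.129,-.0012,.25),R))
E
```

```text
t: 12.57
tool_pos: [0.5127, 0.0931, 0.2482]
tool_rot: [-0.073, 0.964, 0.134]
contact_force: [-0.1, 0.7, -2.8]
opening: 0.0276
t 12.57 pos [0.5127 0.0931 0.2482] F [-0.1  0.7 -2.8] q [-0.01 -0.64  2.22  0.11  0.96 -1.76] op 0.0276
[[0.563, -0.146, 0.813], [0.082, 0.989, 0.121], [-0.822, -0.002, 0.569]]
([-0.0009, 0.0813, 0.0021], [-6.26, -0.33, 4.49])
```

```bash
python3 -m handwheel '[0.2,0,0.022,0.001,-1.5,0,1.2, 0.2,0,0.044,0.001,-3.5,-0.2,2.4, 0.2,0,0.06,0.002,-5,-0.3,3.5, 0.2,0,0.07,0.002,-5.6,-0.3,4, 0.2,0,0.072,0.002,-5.8,-0.3,4.2, 0.2,0,0.072,0.002,-5.8,-0.3,4.2, 0.2,0,0.072,0.002,-5.8,-0.3,4.2]' 60
python3 - <<'E'
from h import *
st(); R=Rt(16.1,35,'plate'); 
for g in ((-.129,.25),(-.104,.203),(-.06,.128),(-.045,.1),(-.0293,.079)): print(rel(pk(g[0],-.0012,g[1]),R))
for n in("scene","top"):
    p,d=ctrl.get_image(n); cv2.imwrite(f"pics/{n}5.png",p); np.save(f"pics/{n}5.npy",d)
s=cv2.imread("pics/scene5.png")
cv2.imwrite("pics/c5.png",cv2.resize(s[80:280,150:350],None,fx=3,fy=3,interpolation=cv2.INTER_CUBIC))
E
```

```text
t: 13.15
tool_pos: [0.5054, 0.162, 0.2507]
tool_rot: [-0.129, 0.953, 0.246]
contact_force: [0.7, -0.3, -3.0]
opening: 0.028
t 13.15 pos [0.5054 0.162  0.2507] F [ 0.7 -0.3 -3. ] q [ 0.13 -0.61  2.2   0.1   0.95 -1.74] op 0.028
[[0.554, -0.264, 0.789], [0.151, 0.964, 0.217], [-0.818, -0.001, 0.575]]
([0.0005, 0.0121, -0.0005], [-0.61, 0.07, 0.49])
([0.0533, 0.0126, -0.0071], [-0.61, 0.07, 0.49])
([0.1399, 0.0133, -0.0142], [-0.61, 0.07, 0.49])
([0.1715, 0.0136, -0.018], [-0.61, 0.07, 0.49])
([0.1977, 0.0138, -0.0172], [-0.61, 0.07, 0.49])
```

View pics/c5.png

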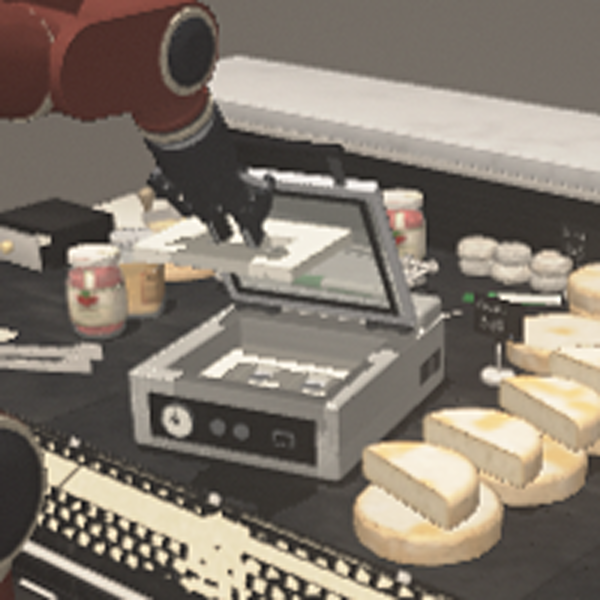

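The plate hangs level in front of the open lid (260,245). I'll slide it in slantwise.

```bash
python3 -m handwheel '[0.2,0.01,0.006,-0.001,-0.6,0,0.5, 0.2,0.027,0.0125,-0.004,-0.6,0,0.5, 0.2,0.05,0.0125,-0.007,-0.6,0,0.5, 0.2,0.072,0.013,-0.009,-0.6,0,0.5, 0.2,0.095,0.013,-0.011,-0.6,0,0.5, 0.2,0.115,0.013,-0.0125,-0.6,0,0.5, 0.2,0.13,0.013,-0.0137,-0.6,0,0.5, 0.2,0.137,0.013,-0.0142,-0.6,0,0.5, 0.2,0.137,0.013,-0.0142,-0.6,0,0.5, 0.2,0.137,0.013,-0.0142,-0.6,0,0.5]' 60
python3 - <<'E'
from h import *
st(); R=Rt(16.1,35,'plate'); print(RP.T@(ctrl.get_obs()["tool_pos"]-O))
for g in ((-.045,.1),(-.0293,.09),(-.0293,.079),(-.0293,.073)): print(rel(pk(g[0],-.0012,g[1]),R))
for n in("scene","top"):
    p,d=ctrl.get_image(n); cv2.imwrite(f"pics/{n}6.png",p); np.save(f"pics/{n}6.npy",d)
s=cv2.imread("pics/scene6.png");t=cv2.imread("pics/top6.png")
cv2.imwrite("pics/c6.png",np.hstack([cv2.resize(s[140:280,190:330],(400,400)),cv2.resize(t[130:270,150:290],(400,400))]))
E
```

```text
t: 14.08
tool_pos: [0.5669, 0.1928, 0.1311]
tool_rot: [-0.134, 0.951, 0.26]
contact_force: [0.3, -1.0, -2.1]
opening: 0.0279
t 14.08 pos [0.5669 0.1928 0.1311] F [ 0.3 -1.  -2.1] q [ 0.17 -0.27  2.17  0.11  0.63 -1.74] op 0.0279
[[0.552, -0.278, 0.786], [0.16, 0.961, 0.227], [-0.818, 0.001, 0.575]]
[-0.0613556  -0.00091512  0.13110137]
([0.0348, -0.0003, -0.0045], [0.01, 0.12, -0.05])
([0.0521, -0.0003, 0.0026], [0.01, 0.12, -0.05])
([0.0611, -0.0003, -0.0038], [0.01, 0.12, -0.05])
([0.066, -0.0003, -0.0072], [0.01, 0.12, -0.05])
```

View pics/c6.png

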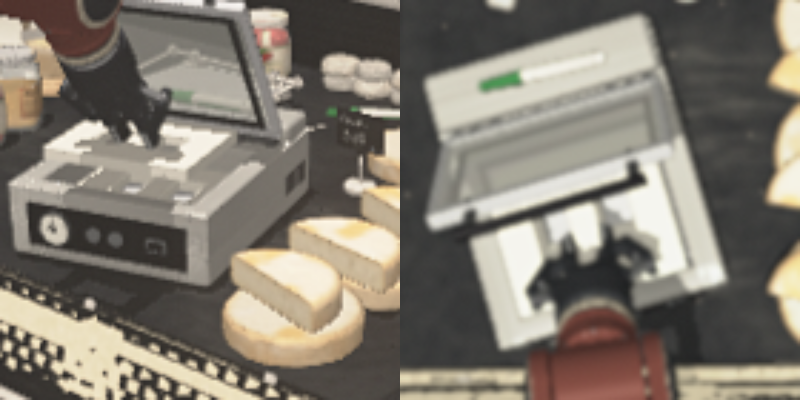

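Run:
```python
from h import *
p=cv2.imread("pics/top6.png"); d=np.load("pics/top6.npy"); P=cloud("top",d); L=(P-O)@RP*1000
m=(p.min(2)>190)&(L[...,2]>115)&(L[...,2]<145)&(L[...,0]<-40)&(L[...,0]>-140)&(abs(L[...,1])<110)
Q=L[m]; print(m.sum(),np.median(Q[:,2]),Q.min(0),Q.max(0))
for x in range(-125,-45,10):
    r=Q[abs(Q[:,0]-x)<5]
    if len(r): print(x,r[:,1].min().round(1),r[:,1].max().round(1),r[:,2].mean().round(1))
for y in (-80,-65,65,80):
    r=Q[abs(Q[:,1]-y)<6]; 
    if len(r): print("front at y",y,r[:,0].min().round(1))
```

```text
692 135.32762435351427 [-127.52406814  -91.21054461  122.96698549] [-40.05713467  88.33372374 143.74864744]
-125 -90.1 86.4 134.9
-115 -90.6 86.9 135.2
-105 -90.8 86.1 134.8
-95 -90.4 87.3 135.2
-85 -90.7 88.0 135.7
-75 -90.7 87.8 135.1
-65 -90.8 88.1 134.7
-55 -90.4 87.1 135.7
front at y -80 -127.5
front at y -65 -126.9
front at y 65 -126.3
front at y 80 -127.4
```

```bash
python3 -m handwheel '[0.2,0.009,-0.0006,-0.001,0,0,0, 0.2,0.022,-0.0006,-0.003,0,0,0, 0.2,0.0348,-0.0006,-0.0035,0,0,0, 0.2,0.045,-0.0006,-0.001,0,0,0, 0.2,0.0525,-0.0006,0.0015,0,0,0, 0.2,0.056,-0.0006,-0.0005,0,0,0, 0.2,0.059,-0.0006,-0.0025,0,0,0, 0.2,0.0605,-0.0006,-0.004,0,0,0, 0.2,0.0605,-0.0006,-0.004,0,0,0]' 60
python3 - <<'E'
from h import *
st(); R=Rt(16.1,35,'plate'); print(RP.T@(ctrl.get_obs()["tool_pos"]-O))
for g in ((-.0296,.079),(-.0296,.074),(-.0296,.072)): print(rel(pk(g[0],-.0015,g[1]),R))
E
```

```text
t: 14.93
tool_pos: [0.5969, 0.2011, 0.0791]
tool_rot: [-0.135, 0.952, 0.26]
contact_force: [0.3, -0.9, -2.5]
opening: 0.0278
t 14.93 pos [0.5969 0.2011 0.0791] F [ 0.3 -0.9 -2.5] q [ 0.18 -0.1   2.13  0.12  0.51 -1.76] op 0.0278
[[0.552, -0.278, 0.786], [0.16, 0.961, 0.227], [-0.818, 0.001, 0.575]]
[-0.03031961 -0.00134366  0.07907567]
([0.0005, -0.0002, 0.0005], [0.03, 0.1, -0.06])
([0.0046, -0.0002, -0.0023], [0.03, 0.1, -0.06])
([0.0062, -0.0002, -0.0035], [0.03, 0.1, -0.06])
```

```bash
python3 -m handwheel '[0.2,0.002,0,-0.001,0,0,0, 0.2,0.0036,0,-0.0019,0,0,0, 0.2,0.0046,0,-0.0023,0,0,0, 0.2,0.0046,0,-0.0023,0,0,0, 0.2,0.0046,0,-0.0023,0,0,0]' 60
python3 - <<'E'
from h import *
st(); print(RP.T@(ctrl.get_obs()["tool_pos"]-O))
E
```

```text
t: 15.35
tool_pos: [0.5981, 0.2014, 0.0746]
tool_rot: [-0.134, 0.951, 0.26]
contact_force: [0.3, 0.8, -3.3]
opening: 0.0278
t 15.35 pos [0.5981 0.2014 0.0746] F [ 0.3  0.8 -3.3] q [ 0.18 -0.09  2.12  0.12  0.5  -1.76] op 0.0278
[[0.553, -0.278, 0.785], [0.161, 0.961, 0.227], [-0.818, 0.0, 0.576]]
[-0.02900482 -0.00140466  0.07458591]
```

Nearly at contact. I'll go on in 1 mm steps, straight down.

```bash
python3 -m handwheel '[0.2,0.0008,0,-0.0006,0,0,0, 0.2,0.0008,0,-0.0006,0,0,0, 0.2,0.0008,0,-0.0006,0,0,0]' 60;python3 -m handwheel '[0.2,0.0008,0,-0.0006,0,0,0, 0.2,0.0008,0,-0.0006,0,0,0,0.2,0.0008,0,-0.0006,0,0,0]' 60
```

```text
t: 15.6
tool_pos: [0.5983, 0.2014, 0.0738]
tool_rot: [-0.134, 0.95, 0.26]
contact_force: [0.1, -0.5, -2.5]
opening: 0.0277
t: 15.85
tool_pos: [0.5989, 0.2015, 0.0738]
tool_rot: [-0.134, 0.948, 0.26]
contact_force: [-2.7, -0.7, 4.3]
opening: 0.028
```

```bash
python3 -m handwheel '[0.2,0.0008,0,-0.0006,0,0,0, 0.2,0.0008,0,-0.0006,0,0,0,0.2,0.0008,0,-0.0006,0,0,0]' 60
```

```text
t: 16.1
tool_pos: [0.5995, 0.2017, 0.0738]
tool_rot: [-0.134, 0.947, 0.26]
contact_force: [-5.9, -1.2, 6.7]
opening: 0.0275
```

```bash
python3 -m handwheel '[0.2,-0.0012,0,0.0008,0,0,0, 0.2,-0.0012,0,0.0008,0,0,0, 0.55,-0.0012,0,0.0008,0,0,0, 0.55,-0.0012,0,0.0008,0,0,0, 0.55,-0.0012,0,0.0008,0,0,0, 0.55,-0.0012,0,0.0008,0,0,0]' 30
python3 - <<'E'
from h import *
st(); print(RP.T@(ctrl.get_obs()["tool_pos"]-O))
R0=Ro.from_rotvec(ctrl.get_obs()["tool_rot"]).as_matrix(); print(np.round(R0.T@RP@[-.028,0,.04],4),np.round(R0.T@RP@[-.14,0,.2],4))
E
```

```text
t: 16.6
tool_pos: [0.598, 0.2013, 0.0728]
tool_rot: [-0.134, 0.951, 0.26]
contact_force: [-0.5, -0.7, -0.9]
opening: 0.0469
t 16.6 pos [0.598  0.2013 0.0728] F [-0.5 -0.7 -0.9] q [ 0.18 -0.08  2.13  0.12  0.49 -1.76] op 0.0469
[[0.553, -0.278, 0.786], [0.16, 0.961, 0.227], [-0.818, 0.0, 0.576]]
[-0.02918616 -0.00141409  0.07275646]
[-0.0488 -0.      0.0001] [-0.2441 -0.      0.0006]
```

```bash
python3 -m handwheel '[0.55,-0.008,0,0,0,0,0, 0.55,-0.02,0,0,0,0,0, 0.55,-0.04,0,0,0,0,0, 0.55,-0.065,0,0,0,0,0, 0.55,-0.095,0,0,0,0,0, 0.55,-0.125,0,0,0,0,0, 0.55,-0.155,0,0,0,0,0, 0.55,-0.185,0,0,0,0,0, 0.5,-0.2,0,0,0,0,0, 0.4,-0.2,0,0,0,0,0, 0.4,-0.2,0,0,0,0,0]' 30
python3 - <<'E'
from h import *
st(); 
for n in("scene","top"):
    p,d=ctrl.get_image(n); cv2.imwrite(f"pics/{n}7.png",p); np.save(f"pics/{n}7.npy",d)
s=cv2.imread("pics/scene7.png");t=cv2.imread("pics/top7.png")
cv2.imwrite("pics/c7.png",np.hstack([cv2.resize(s[140:280,190:330],(400,400)),cv2.resize(t[130:270,150:290],(400,400))]))
p=t; P=cloud("top",np.load("pics/top7.npy")); L=(P-O)@RP*1000
m=(p.min(2)>190)&(L[...,2]>68)&(L[...,2]<86)&(L[...,0]<30)&(L[...,0]>-112)&(abs(L[...,1])<105)
Q=L[m]; print(m.sum(),np.median(Q[:,2]),Q.min(0).round(1),Q.max(0).round(1))
for y in (-80,-65,65,80):
    r=Q[abs(Q[:,1]-y)<6]
    if len(r): print("front at y",y,r[:,0].min().round(1),np.median(r[:,2]).round(1))
for x in range(-90,0,10):
    r=Q[abs(Q[:,0]-x)<5]
    if len(r): print(x,r[:,1].min().round(1),r[:,1].max().round(1),np.median(r[:,2]).round(1))
E
```

```text
t: 17.52
tool_pos: [0.4876, 0.1692, 0.2379]
tool_rot: [-0.134, 0.948, 0.26]
contact_force: [-0.7, -0.4, -0.4]
opening: 0.0346
t 17.52 pos [0.4876 0.1692 0.2379] F [-0.7 -0.4 -0.4] q [ 0.15 -0.66  2.25  0.1   0.94 -1.74] op 0.0346
[[0.555, -0.278, 0.784], [0.161, 0.961, 0.227], [-0.816, -0.0, 0.578]]
1176 76.82711719238378 [-109.4 -100.6   68.1] [-4.7 87.3 85.9]
front at y -80 -109.2 77.0
front at y -65 -109.4 77.0
front at y 65 -108.4 77.5
front at y 80 -107.5 76.6
-90 -91.2 86.7 76.8
-80 -91.4 85.7 77.0
-70 -91.5 86.0 77.1
-60 -91.3 85.9 76.8
-50 -100.6 86.4 77.2
-40 -91.2 87.3 76.7
-30 -90.8 85.1 76.7
-20 -91.2 -75.5 77.5
-10 -91.1 83.1 77.9
```

View pics/c7.png

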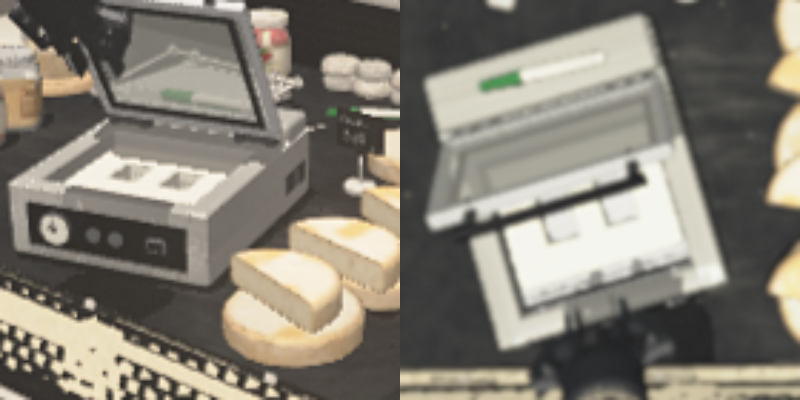

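The loose plate lies flat in the chamber: its top reads 77 mm, and y runs -91 to 86 like the lower plate's. Both slots line up at (560,225) and (618,205). Next I go back to the bar.

Run:
```python
from h import *
R=Rt(16.2,0,'bar')
for g in ((-.15,.33),(-.14,.42),(-.0518,.42)): print(rel(pk(g[0],0.001,g[1]),R))
```

```text
([-0.081, 0.0024, 0.0503], [86.87, 27.4, -27.45])
([-0.149, 0.0025, 0.1101], [86.87, 27.4, -27.45])
([-0.0984, 0.0025, 0.1824], [86.87, 27.4, -27.45])
```

```bash
python3 -m handwheel '[0.4,-0.025,0,0.015,6,1.9,-1.9, 0.4,-0.055,0,0.034,12,3.8,-3.8, 0.4,-0.085,0.001,0.054,18,5.7,-5.7, 0.4,-0.11,0.001,0.075,24,7.6,-7.6, 0.4,-0.13,0.0015,0.092,30,9.5,-9.5, 0.4,-0.145,0.002,0.105,36,11.4,-11.4, 0.4,-0.149,0.0025,0.11,42,13.3,-13.3, 0.4,-0.149,0.0025,0.11,48,15.2,-15.2, 0.4,-0.149,0.0025,0.11,54,17.1,-17.1, 0.4,-0.149,0.0025,0.11,60,19,-19, 0.4,-0.149,0.0025,0.11,66,20.9,-20.9, 0.4,-0.149,0.0025,0.11,72,22.8,-22.8]' 30
python3 - <<'E'
from h import *
st();R=Rt(16.2,0,'bar')
for g in ((-.14,.42),(-.0518,.42)): print(rel(pk(g[0],0.001,g[1]),R))
E
```

```text
t: 18.62
tool_pos: [0.4913, 0.1731, 0.4188]
tool_rot: [0.802, 1.306, -0.781]
contact_force: [0.2, -1.2, 0.2]
opening: 0.0339
t 18.62 pos [0.4913 0.1731 0.4188] F [ 0.2 -1.2  0.2] q [ 0.23 -0.29  1.62 -0.07  1.72 -0.32] op 0.0339
[[0.101, 0.855, 0.508], [-0.042, 0.514, -0.857], [-0.994, 0.065, 0.088]]
([-0.0012, -0.0006, 0.0002], [14.61, 4.57, -4.38])
([0.0063, 0.0845, 0.0222], [14.61, 4.57, -4.38])
```

```bash
python3 -m handwheel '[0.4,0,0,0,5,1.5,-1.5, 0.4,0,0,0,10,3.1,-3, 0.4,0,0.01,0.003,14,4.4,-4.2, 0.4,0.002,0.03,0.008,14.6,4.6,-4.4, 0.4,0.004,0.055,0.014,14.6,4.6,-4.4, 0.4,0.006,0.075,0.02,14.6,4.6,-4.4, 0.4,0.0063,0.0845,0.0222,14.6,4.6,-4.4, 0.4,0.0063,0.0845,0.0222,14.6,4.6,-4.4, 0.4,0.0063,0.0845,0.0222,14.6,4.6,-4.4]' 30
python3 - <<'E'
from h import *
st();R=Rt(16.2,0,'bar')
for g in ((-.0518,.42),(-.0518,.322)): print(rel(pk(g[0],0.001,g[1]),R))
p,d=ctrl.get_image("scene"); cv2.imwrite("pics/s8.png",cv2.resize(p[80:280,150:350],None,fx=3,fy=3,interpolation=cv2.INTER_CUBIC))
E
```

```text
t: 19.37
tool_pos: [0.5749, 0.1973, 0.4216]
tool_rot: [0.995, 1.329, -0.993]
contact_force: [0.2, -0.1, 0.1]
opening: 0.0338
t 19.37 pos [0.5749 0.1973 0.4216] F [ 0.2 -0.1  0.1] q [ 0.21 -0.03  1.39 -0.    1.78 -0.08] op 0.0338
[[0.002, 0.959, 0.284], [-0.0, 0.284, -0.959], [-1.0, 0.002, 0.001]]
([0.0016, 0.0007, 0.0002], [0.28, 0.05, -0.13])
([0.0996, 0.0005, 0.0001], [0.28, 0.05, -0.13])
```

View pics/s8.png

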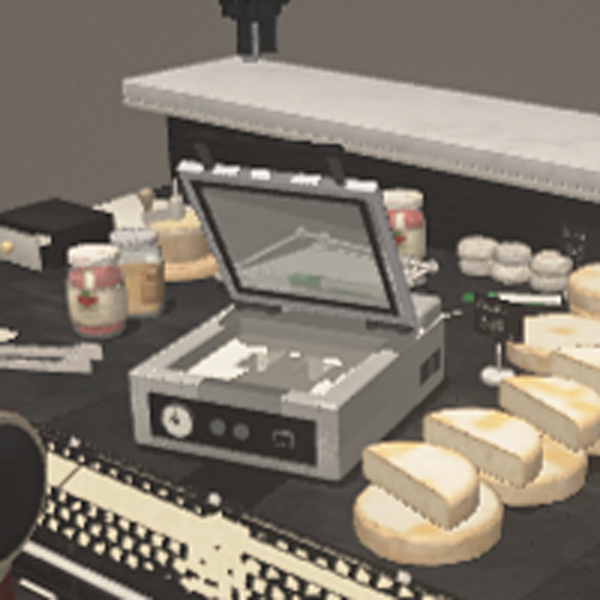

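The lid is still at its stop with the gripper above the bar (270,150), so I'll descend and grip.

```bash
python3 -m handwheel '[0.4,0.015,0.0005,0,0.3,0,0, 0.4,0.035,0.0005,0,0.3,0,0, 0.4,0.055,0.0005,0,0.3,0,0, 0.4,0.072,0.0005,0,0.3,0,0, 0.4,0.087,0.0005,0,0.3,0,0, 0.4,0.096,0.0005,0,0.3,0,0, 0.4,0.099,0.0005,0,0.3,0,0, 0.4,0.099,0.0005,0,0.3,0,0, 0.05,0.099,0.0005,0,0.3,0,0, 0.05,0.099,0.0005,0,0.3,0,0, 0.05,0.099,0.0005,0,0.3,0,0, 0.05,0.099,0.0005,0,0.3,0,0]' 30
python3 -m handwheel '[0.05,0,0,0,0,0,0, 0.05,0,0,0,0,0,0]' 30
python3 - <<'E'
from h import *
st(); print(RP.T@(ctrl.get_obs()["tool_pos"]-O))
R0=Ro.from_rotvec(ctrl.get_obs()["tool_rot"]).as_matrix()
for t in np.arange(1.05,.6,-.05): print(round(t,3),np.round(R0.T@(RP@(bar(t)-bar(1.05))),4))
E
```

```text
t: 20.42
tool_pos: [0.5753, 0.1972, 0.3261]
tool_rot: [1.001, 1.325, -0.996]
contact_force: [-4.8, -1.5, 2.7]
opening: 0.0126
t: 20.58
tool_pos: [0.5753, 0.1972, 0.3261]
tool_rot: [1.001, 1.325, -0.996]
contact_force: [-4.4, -1.3, 1.8]
opening: 0.0131
t 20.58 pos [0.5753 0.1972 0.3261] F [-4.4 -1.3  1.8] q [ 0.21 -0.03  1.54 -0.    1.63 -0.07] op 0.0131
[[0.005, 0.96, 0.279], [-0.0, 0.279, -0.96], [-1.0, 0.005, 0.001]]
[-0.05207779  0.00100182  0.32609647]
1.05 [0. 0. 0.]
1.0 [ 0.0067 -0.0116 -0.    ]
0.95 [ 0.014  -0.0228 -0.    ]
0.9 [ 0.0219 -0.0337 -0.    ]
0.85 [ 0.0303 -0.0441 -0.    ]
0.8 [ 0.0392 -0.0542 -0.    ]
0.75 [ 0.0485 -0.0637 -0.    ]
0.7 [ 0.0584 -0.0728 -0.0001]
0.65 [ 0.0687 -0.0814 -0.0001]
```

```bash
python3 -m handwheel '[0.4,0,0,0,0,0,0, 0.4,0,0,0,0,0,0, 0.4,0,0,0,0,0,0, 0.4,0.004,0,0,0,0,0, 0.4,0.007,0,0,0,0,0, 0.4,0.007,0,0,0,0,0, 0.05,0.007,0,0,0,0,0,0.05,0.007,0,0,0,0,0,0.05,0.007,0,0,0,0,0,0.05,0.007,0,0,0,0,0,0.05,0.007,0,0,0,0,0]' 30
python3 - <<'E'
from h import *
st(); print(RP.T@(ctrl.get_obs()["tool_pos"]-O))
E
```

```text
t: 21.5
tool_pos: [0.5753, 0.1972, 0.3172]
tool_rot: [1.0, 1.326, -0.996]
contact_force: [-3.6, -2.0, 0.3]
opening: 0.0126
t 21.5 pos [0.5753 0.1972 0.3172] F [-3.6 -2.   0.3] q [ 0.21 -0.03  1.55 -0.    1.61 -0.07] op 0.0126
[[0.004, 0.96, 0.279], [-0.0, 0.279, -0.96], [-1.0, 0.004, 0.001]]
[-0.05207808  0.00099727  0.3172248 ]
```

```bash
python3 -m handwheel '[0.05,0.002,-0.004,0,0,0,0, 0.05,0.0045,-0.008,0,0,0,0, 0.05,0.0067,-0.0116,0,0,0,0, 0.05,0.0103,-0.0172,0,0,0,0, 0.05,0.014,-0.0228,0,0,0,0, 0.05,0.018,-0.0283,0,0,0,0, 0.05,0.0219,-0.0337,0,0,0,0, 0.05,0.026,-0.039,0,0,0,0, 0.05,0.0303,-0.0441,0,0,0,0, 0.05,0.0347,-0.0492,0,0,0,0, 0.05,0.0392,-0.0542,0,0,0,0, 0.05,0.0438,-0.059,0,0,0,0]' 30
python3 - <<'E'
from h import *
st(); print(RP.T@(ctrl.get_obs()["tool_pos"]-O), bar(.775))
R0=Ro.from_rotvec(ctrl.get_obs()["tool_rot"]).as_matrix()
for t in np.arange(.775,.4,-.05): print(round(t,3),np.round(R0.T@(RP@(bar(t)-bar(.775))),4))
E
```

```text
t: 22.5
tool_pos: [0.519, 0.1809, 0.2728]
tool_rot: [1.001, 1.325, -0.995]
contact_force: [0.9, 0.3, 0.9]
opening: 0.0126
t 22.5 pos [0.519  0.1809 0.2728] F [0.9 0.3 0.9] q [ 0.2  -0.15  1.74 -0.    1.55 -0.08] op 0.0126
[[0.006, 0.96, 0.279], [0.001, 0.279, -0.96], [-1.0, 0.006, 0.001]]
[-0.11075634  0.00100867  0.27283049] [-0.11366597  0.          0.29038159]
0.775 [0. 0. 0.]
0.725 [ 0.0096 -0.0093 -0.    ]
0.675 [ 0.0197 -0.0182 -0.    ]
0.625 [ 0.0302 -0.0265 -0.    ]
0.575 [ 0.0411 -0.0343 -0.    ]
0.525 [ 0.0524 -0.0415 -0.    ]
0.475 [ 0.064  -0.0482 -0.0001]
0.425 [ 0.0759 -0.0543 -0.0001]
```

Tracking well. On with it, at about 0.025 rad per row.

```bash
python3 -m handwheel '[0.05,0.0048,-0.0047,0,0,0,0, 0.05,0.0096,-0.0093,0,0,0,0, 0.05,0.0146,-0.0138,0,0,0,0, 0.05,0.0197,-0.0182,0,0,0,0, 0.05,0.0249,-0.0224,0,0,0,0, 0.05,0.0302,-0.0265,0,0,0,0, 0.05,0.0356,-0.0304,0,0,0,0, 0.05,0.0411,-0.0343,0,0,0,0, 0.05,0.0467,-0.038,0,0,0,0, 0.05,0.0524,-0.0415,0,0,0,0, 0.05,0.0582,-0.0449,0,0,0,0, 0.05,0.064,-0.0482,0,0,0,0]' 30
python3 - <<'E'
from h import *
st(); print(RP.T@(ctrl.get_obs()["tool_pos"]-O), bar(.475))
R0=Ro.from_rotvec(ctrl.get_obs()["tool_rot"]).as_matrix()
for t in np.arange(.475,.1,-.05): print(round(t,3),np.round(R0.T@(RP@(bar(t)-bar(.475))),4))
E
```

```text
t: 23.5
tool_pos: [0.4732, 0.1675, 0.2084]
tool_rot: [1.001, 1.325, -0.995]
contact_force: [0.6, 1.4, -0.3]
opening: 0.0131
t 23.5 pos [0.4732 0.1675 0.2084] F [ 0.6  1.4 -0.3] q [ 0.19 -0.24  1.92 -0.    1.45 -0.09] op 0.0131
[[0.006, 0.96, 0.279], [0.0, 0.279, -0.96], [-1.0, 0.005, 0.001]]
[-0.15846537  0.00097723  0.20838354] [-0.1615011   0.          0.22612387]
0.475 [0. 0. 0.]
0.425 [ 0.0119 -0.0061 -0.    ]
0.375 [ 0.0242 -0.0115 -0.    ]
0.325 [ 0.0367 -0.0164 -0.    ]
0.275 [ 0.0494 -0.0206 -0.    ]
0.225 [ 0.0623 -0.0242 -0.0001]
0.175 [ 0.0754 -0.0271 -0.0001]
0.125 [ 0.0886 -0.0294 -0.0001]
```

```bash
python3 -m handwheel '[0.05,0.006,-0.0031,0,0,0,0, 0.05,0.0119,-0.0061,0,0,0,0, 0.05,0.018,-0.0089,0,0,0,0, 0.05,0.0242,-0.0115,0,0,0,0, 0.05,0.0304,-0.014,0,0,0,0, 0.05,0.0367,-0.0164,0,0,0,0, 0.05,0.043,-0.0185,0,0,0,0, 0.05,0.0494,-0.0206,0,0,0,0, 0.05,0.0558,-0.0224,0,0,0,0, 0.05,0.0623,-0.0242,0,0,0,0, 0.05,0.0688,-0.0257,0,0,0,0, 0.05,0.0754,-0.0271,0,0,0,0]' 30
python3 - <<'E'
from h import *
st(); print(RP.T@(ctrl.get_obs()["tool_pos"]-O), bar(.175))
R0=Ro.from_rotvec(ctrl.get_obs()["tool_rot"]).as_matrix()
for t in np.arange(.175,-.03,-.025): print(round(t,3),np.round(R0.T@(RP@(bar(t)-bar(.175))),4))
E
```

```text
t: 24.5
tool_pos: [0.4477, 0.1601, 0.1327]
tool_rot: [1.001, 1.326, -0.995]
contact_force: [-1.1, 1.9, 0.9]
opening: 0.0129
t 24.5 pos [0.4477 0.1601 0.1327] F [-1.1  1.9  0.9] q [ 0.19 -0.24  2.05 -0.    1.32 -0.1 ] op 0.0129
[[0.005, 0.96, 0.279], [0.001, 0.279, -0.96], [-1.0, 0.005, 0.001]]
[-0.18499471  0.00092241  0.13271974] [-0.18821028  0.          0.15059989]
0.175 [0. 0. 0.]
0.15 [ 0.0066 -0.0012 -0.    ]
0.125 [ 0.0132 -0.0023 -0.    ]
0.1 [ 0.0198 -0.0032 -0.    ]
0.075 [ 0.0265 -0.0039 -0.    ]
0.05 [ 0.0332 -0.0044 -0.    ]
0.025 [ 0.0399 -0.0048 -0.    ]
0.0 [ 0.0466 -0.005  -0.    ]
-0.025 [ 0.0533 -0.0051 -0.    ]
```

Final part slower.

```bash
python3 -m handwheel '[0.05,0.0045,-0.0009,0,0,0,0, 0.05,0.009,-0.0016,0,0,0,0, 0.05,0.0132,-0.0023,0,0,0,0, 0.05,0.017,-0.0028,0,0,0,0, 0.05,0.0205,-0.0033,0,0,0,0, 0.05,0.024,-0.0036,0,0,0,0, 0.05,0.027,-0.0039,0,0,0,0, 0.05,0.03,-0.0042,0,0,0,0, 0.05,0.033,-0.0044,0,0,0,0, 0.05,0.036,-0.0046,0,0,0,0, 0.05,0.0385,-0.0047,0,0,0,0, 0.05,0.041,-0.0048,0,0,0,0]' 30
python3 -m handwheel '[0.05,0.001,0,0,0,0,0,0.05,0.002,0,0,0,0,0,0.05,0.003,0,0,0,0,0,0.05,0.004,0,0,0,0,0, 0.05,0.005,0,0,0,0,0, 0.05,0.005,0,0,0,0,0]' 30
```

```text
t: 25.5
tool_pos: [0.443, 0.1587, 0.0918]
tool_rot: [1.001, 1.326, -0.996]
contact_force: [-4.7, 1.3, -0.5]
opening: 0.0127
t: 26.0
tool_pos: [0.4428, 0.1586, 0.0866]
tool_rot: [1.0, 1.327, -0.996]
contact_force: [-5.8, 1.5, -1.0]
opening: 0.0125
```

```bash
python3 -m handwheel '[0.05,0.001,0,0,0,0,0,0.05,0.002,0,0,0,0,0,0.05,0.002,0,0,0,0,0]' 30; python3 -m handwheel '[0.05,0.001,0,0,0,0,0,0.05,0.002,0,0,0,0,0,0.05,0.002,0,0,0,0,0]' 30
```

```text
t: 26.25
tool_pos: [0.4427, 0.1586, 0.0846]
tool_rot: [1.0, 1.327, -0.996]
contact_force: [-5.0, 0.1, -1.3]
opening: 0.0128
t: 26.5
tool_pos: [0.4427, 0.1586, 0.0828]
tool_rot: [1.0, 1.327, -0.997]
contact_force: [-6.2, 0.7, -0.2]
opening: 0.013
```

```bash
cat > lid.py <<'E'
from h import *
import sys
p,d=ctrl.get_image("top"); P=cloud("top",d); L=(P-O)@RP*1000
d0=np.load("pics/top0.npy"); L0=(cloud("top",d0)-O)@RP*1000
for nm,M in (("ref",L0),("now",L)):
    out=[]
    for a,b in ((-148,-128),(-120,-90),(-60,-20),(20,50)):
        for s in (-1,1):
            m=(M[...,0]>a)&(M[...,0]<b)&(s*M[...,1]>75)&(s*M[...,1]<105)&(M[...,2]>85)&(M[...,2]<160); out.append(np.median(M[m][:,2]).round(1) if m.any() else None)
    print(nm,out)
cv2.imwrite("pics/%s.png"%sys.argv[1],cv2.resize(p[125:270,150:290],None,fx=4,fy=4,interpolation=cv2.INTER_CUBIC))
E
python3 lid.py l1
```

```text
ref [np.float64(110.5), np.float64(110.7), np.float64(109.1), np.float64(108.9), np.float64(108.9), np.float64(109.0), np.float64(108.9), np.float64(109.1)]
now [np.float64(110.3), np.float64(111.2), np.float64(109.4), np.float64(109.2), np.float64(108.6), np.float64(108.8), np.float64(109.1), np.float64(109.0)]
```

View pics/l1.png

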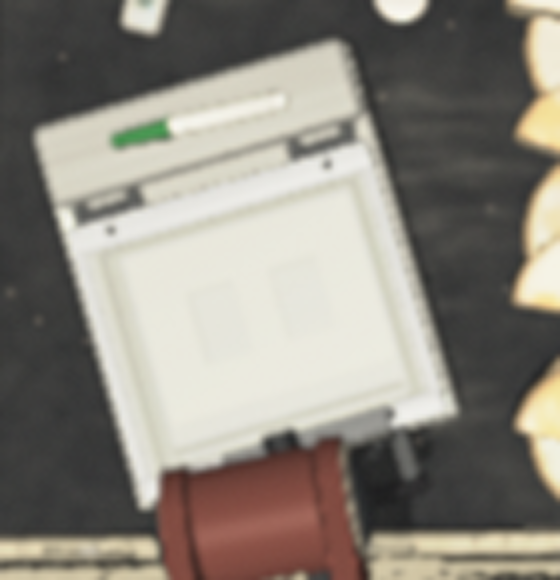

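The lid reads the same heights as the shut reference (within 0.5 mm), and the plate's slots show centred through it. Release, then up.

```bash
python3 -m handwheel '[0.4,0,0,0,0,0,0, 0.4,0,0,0,0,0,0, 0.4,0,0,0,0,0,0, 0.4,0,0,0,0,0,0]' 20
python3 -m handwheel '[0.4,-0.01,-0.002,0,0,0,0, 0.4,-0.025,-0.002,0,0,0,0, 0.4,-0.045,-0.002,0,0,0,0, 0.4,-0.07,-0.002,0,0,0,0, 0.4,-0.1,-0.002,0,0,0,0, 0.4,-0.13,-0.002,0,0,0,0, 0.4,-0.16,0.0,0,0,0,0, 0.4,-0.19,0,0.02,0,0,0, 0.4,-0.21,0,0.06,0,0,0, 0.4,-0.22,0,0.1,0,0,0, 0.4,-0.22,0,0.14,0,0,0, 0.4,-0.22,0,0.18,0,0,0]'
python3 -m handwheel '[0.4,0,0,0.04,0,0,0, 0.4,0,0,0.06,0,0,0, 0.4,0,0,0.06,0,0,0]'
python3 lid.py l2
python3 - <<'E'
from h import *
st()
p,d=ctrl.get_image("scene"); cv2.imwrite("pics/s9.png",p); t,_=ctrl.get_image("top"); cv2.imwrite("pics/t9.png",t)
a=cv2.imread("pics/top0.png"); df=cv2.absdiff(a,t).max(2); print("changed px in drum/brick area",(df[130:178,328:380]>40).sum())
cv2.imwrite("pics/c9.png",np.hstack([cv2.resize(p[120:300,170:420],(400,288)),cv2.resize(t[120:300,150:400],(400,288))]))
E
```

```text
t: 26.88
tool_pos: [0.4445, 0.1587, 0.084]
tool_rot: [1.002, 1.323, -0.994]
contact_force: [-0.8, -0.3, 0.8]
opening: 0.0343
t: 27.88
tool_pos: [0.4933, -0.0161, 0.3067]
tool_rot: [1.002, 1.32, -0.992]
contact_force: [0.8, 0.8, 0.1]
opening: 0.0342
t: 28.13
tool_pos: [0.5097, -0.0756, 0.3044]
tool_rot: [1.004, 1.322, -0.999]
contact_force: [0.4, 0.5, 0.4]
opening: 0.0341
ref [np.float64(110.5), np.float64(110.7), np.float64(109.1), np.float64(108.9), np.float64(108.9), np.float64(109.0), np.float64(108.9), np.float64(109.1)]
now [np.float64(110.7), np.float64(110.7), np.float64(108.8), np.float64(108.3), np.float64(108.8), np.float64(109.0), np.float64(109.4), np.float64(109.2)]
t 28.18 pos [ 0.5094 -0.0736  0.3043] F [0.4 0.3 0.4] q [-0.29 -0.25  1.78  0.    1.61 -0.57] op 0.0343
[[0.006, 0.961, 0.275], [0.0, 0.275, -0.961], [-1.0, 0.006, 0.001]]
changed px in drum/brick area 0
```

View pics/c9.png

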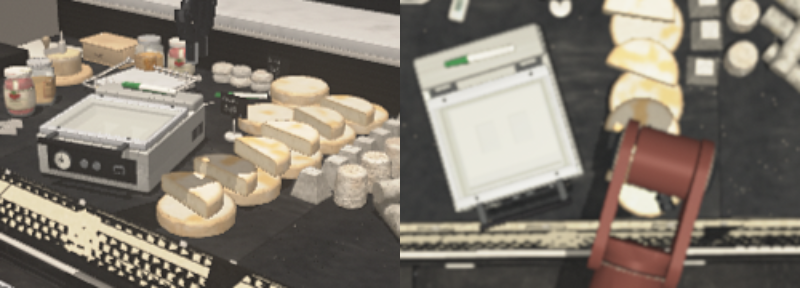

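The packer is shut and free, with the plate's slots visible through the lid at (487,138) and (510,130). The drum and brick haven't moved, and the gripper hangs clear. Handing in.

```bash
python3 -c "
from station import ctrl; print(ctrl.finish_job())"
```

```text
the job is handed in; nothing more can be done
None
```

The second filler plate is on the lower one and the packer is shut and free. I handed the job in at about 28 s. I pinched the grip bar and swung the lid up until it hit its stop. Then I gripped the loose plate by its web with the tool tilted 35°, laid it on the lower plate, and brought the lid down in the grip all the way.

**Plate:** before shutting, its top measured 77 mm flat, against 78 mm expected. It was centred within about 0.5 mm of the lower plate across the chamber. The camera could not separate its front edge from the seal bar, so the fore-and-aft position comes from the tool pose only; by that it also agrees to about 0.5 mm.

**Lid:** it measures shut to within about 0.6 mm of its starting heights. The wrist force did not rise at closing, because the fingers slid on the bar, so shutness rests on the camera measurement.

**Surroundings:** the image around the drum and brick is unchanged from the start. I did not compare the other cheeses one by one, but they look undisturbed in the last pictures. The gripper is well clear of everything. The highest force I read was about 31 N, when pushing the lid against its stop.

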